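# Lay the wrapping-paper rolls in their cradles

### The arm

A 7-joint arm with a two-finger parallel gripper is mounted at the origin on the work surface. World frame = base frame: x ahead of the robot, y to its left, z up, the work surface at z = 0. Lengths are in mm, angles in rad, forces in N, time in s.
With the tool pointing down it reaches from about 400 to 875 mm from the base axis. Payload 6.5 kg.
Tool frame: the origin (TCP) lies on the centre line of the jaws, within the pads' length; the fingertips stand 11 mm ahead of it and the grasp point (between the pads) lies 8 mm behind it; z points along the fingers, y is the direction in which the jaws open and shut (so a half turn about z gives the same grasp; the last joint's range is limited). The gripper opens to 88 mm and grips with 3 to 60 N. Pads are 18 mm wide; open, the fingers measure 123 mm over their backs; the gripper's body (75 mm by 187 mm) begins 45 mm behind the grasp point.
Start: joints at [-1.377, 0.536, -0.004, 1.538, 0.003, 1.067, -0.071], TCP at [166.972, 628.18, 249.716] pointing down, gripper open.
Joint ranges: [-2.7, 2.7], [-0.37, 2.16], [-1.27, 1.26], [0.24, 2.4], [-1.31, 4.45], [0.19, 1.91], [-2.76, 2.76]. Speed limits (rad/s): [2.39, 2.39, 3.14, 3.14, 3.14, 3.14, 3.14].

### API

Orientations are given as [roll, pitch, yaw] about the fixed x, y, z axes, in that order (R = Rz(yaw) Ry(pitch) Rx(roll)).
In Python, from station import ctrl, optics gives the robot as it stands. The module is installed in compiled form; this text tells all that it offers.
- The arm moves only by the tool servo_tool, never from a script. Its argument "plan" is a list that holds one entry, the list of rows, each a list of 7 numbers: the turn, a rotation vector about the tool's x, y, z in degrees, then the shift along the tool's x, y, z in m, then the opening, from -1 (shut) to 1 (fully open), so that 0 is half open. A call has exactly 10 rows; each row shifts and turns the commanded pose from where the row before left it, along the tool's axes as they then stand; what a row does not reach is not made up. A row lasts 1/10 s, in which the tool goes at most 50 mm and 8.59 degrees, less where a joint would pass 70% of its speed; a pose out of reach is approached as far as the arm can. A call is refused whole if a number of a shift passes 0.05 or a number of a turn 8.59, either way. A call with a gripper value outside its range is refused whole. The fingers move at their own pace and stop on an object; "squeeze" is the grip in N (left out, the last holds). Time passes only in rows, so rows that do not move let the fingers close, or fill a call up. It gives the time, the measured TCP pose, the force and the opening at its end, in the units of the state.
- ctrl.get_state(): the state, without advancing time (a new reading comes with each control period).
- optics.grab_frame(name): name is "scene" or "top" or "wrist"; returns (picture, depth): 384x512x3 uint8, blue, green, red; 384x512 float32, mm along the optical axis (not along the pixel's ray), 0 where there is no reading.
- optics.get_calibration(name): a dict with "fx", "fy", "cx", "cy" (pixels), "xyz" and "orientation" of the camera in the world. Camera axes: x right, y up, looking along -z (the intrinsics and any distortion apply to the point x, -y, -z); pixel columns grow to the right and rows downward; lengths in mm; the calibration is good to about 2 mm. A picture is of the moment at which its call begins: read the wrist's pose just before it. get_calibration takes no time and is no camera call; for the wrist camera it gives the pose at the moment of the call.
- ctrl.close_job(): hands the job in, once; it reports no verdict.
The state is a dict: "t": time; "joint_pos": joint angles; "dq": joint speeds; "effort": joint torques, N m; "eef_pos": TCP position; "tool_rot": TCP orientation; "contact_force": force on the tool from outside, world axes, zero at the start; "torque": the same for the moment, N m; "width": finger opening in mm.
Only numpy, scipy, OpenCV 4.12 (cv2) and the standard library are available. Lean on these libraries where they do the work, as an engineer would, in place of code of your own. Each camera call takes 0.05 s, during which the arm holds its last target.

### The job

Lay both standing paper rolls on their sides in the plywood rack, the thick roll in the wide cradle and the slim roll in the narrow one, each with its foot up against the end board and its bare core handle sticking out of the open end. Do not drop the rolls or knock them over, and leave the carton, the mug of markers and the tape dispenser where they stand.

Things in the scene. Friction and masses are not known exactly. Their poses are not given: they have to be found in the camera images.
- thick_roll: Standing rigid roll of plain wrapping paper: paper body 66 mm diameter, 96 mm tall; above it the bare cardboard core sticks out as a round handle, 34 mm diameter, 56 mm long (whole roll 152 mm). Origin: centre of the flat foot; +z along the axis from foot to handle (up at the start). About 210 g (varies by 30 %), centre of mass about 58 mm from the foot. Yaw means nothing.
- slim_roll: Standing rigid roll of plain wrapping paper: paper body 44 mm diameter, 112 mm tall; above it the bare cardboard core sticks out as a round handle, 34 mm diameter, 56 mm long (whole roll 168 mm). Origin: centre of the flat foot; +z along the axis from foot to handle (up at the start). About 160 g (varies by 30 %), centre of mass about 75 mm from the foot. Yaw means nothing.
- wide_bay: The wider of two fixed plywood cradles: a 90-degree V trough along its x, 104 mm long, edges 64 mm apart, for the 66 mm roll; 80 mm wide overall. Origin: centre of its underside, 12 mm above the bench; trough edges 48 mm higher. At +x an end board (inner face at x = +52 mm, 88 mm high, 80 wide); the -x end (x = -52 mm) is open, the handle sticks out there in free air.
- narrow_bay: The narrower of two fixed plywood cradles: a 90-degree V trough along its x, 104 mm long, edges 43 mm apart, for the 44 mm roll; 80 mm wide overall. Origin: centre of its underside, 12 mm above the bench; trough edges 53 mm higher. At +x an end board (inner face at x = +52 mm, 88 mm high, 80 wide); the -x end (x = -52 mm) is open, the handle sticks out there in free air.
- wide_bay_seat (a point): Where the centre of the 66 mm roll's foot lies when it is laid fully home: on the inner face of the end board, on the axis of the laid roll, 62.7 mm above the cradle's origin (74.7 mm above the bench). Axes as the cradle's: +x into the end board (the handle points to -x), z up.
- narrow_bay_seat (a point): Where the centre of the 44 mm roll's foot lies when it is laid fully home: on the inner face of the end board, on the axis of the laid roll, 62.7 mm above the cradle's origin (74.7 mm above the bench). Axes as the cradle's: +x into the end board (the handle points to -x), z up.
- rack: Fixed brown wooden base plate 140 x 180 x 12 mm (x, y, z) under both cradles; origin at the centre of its underside on the bench. The cradles stand on it at y = +42 and -42 mm, either way round, with the same axes; their open ends (-x) look roughly to -y, towards the standing rolls.
- carton: Bystander, loose: closed upright cardboard carton 90 x 60 x 170 mm (x, y, z), about 0.7 kg, between the standing rolls. Origin: centre of its underside.
- mug: Bystander, loose: white mug without handle, 72 mm diameter, 90 mm tall, with markers standing in it up to 146 mm. Origin: centre of its underside.
- tape_dispenser: Bystander, loose: heavy black desk tape dispenser 160 x 55 x 98 mm (x, y, z). Origin: centre of its underside.
Things that resemble listed ones, but are neither listed nor needed, are in the scene too. Leave any purple look-alike of the slim_roll alone.

How it is judged (in metres and radians):
At the end, for the whole second after the job is handed in: Each roll lies at rest in its own cradle, handle at the open end: axis within 0.1 rad of the trough, foot within 12 mm of the end board and 8 mm of its seat sideways and in height. Carton, mug and dispenser within 20 mm of where they began (x of thick_roll in the frame of wide_bay_seat between -0.012 and 0.005 m and y of thick_roll in the frame of wide_bay_seat between -0.008 and 0.008 m and z of thick_roll in the frame of wide_bay_seat between -0.008 and 0.008 m and angle between the z axis of thick_roll and the x axis of wide_bay, either way round below 0.1 rad and linear speed of each of thick_roll, slim_roll below 0.02 m/s and angular speed of each of thick_roll, slim_roll below 0.3 rad/s and x of slim_roll in the frame of narrow_bay_seat between -0.012 and 0.005 m and y of slim_roll in the frame of narrow_bay_seat between -0.008 and 0.008 m and z of slim_roll in the frame of narrow_bay_seat between -0.008 and 0.008 m and angle between the z axis of slim_roll and the x axis of narrow_bay, either way round below 0.1 rad and distance of each of carton, mug, tape_dispenser from where it was at the start of the episode below 0.02 m); the robot touches nothing.
It fails at once if the thick roll falls: it moves faster than 0.7 m/s while the gripper does not hold it (a drop of some 25 mm, or knocked over) (linear speed of thick_roll above 0.7 m/s and contact force between thick_roll and the fingers below 0.05 N).
It fails at once if the slim roll falls: it moves faster than 0.7 m/s while the gripper does not hold it (a drop of some 25 mm, or knocked over) (linear speed of slim_roll above 0.7 m/s and contact force between slim_roll and the fingers below 0.05 N).
It fails at once if the carton is shifted more than 20 mm or tipped over (distance of carton from where it was at the start of the episode above 0.02 m or angle between carton's own z axis and vertical above 0.35 rad).
It fails at once if the mug of markers is shifted more than 20 mm or tipped over (distance of mug from where it was at the start of the episode above 0.02 m or angle between mug's own z axis and vertical above 0.35 rad).
It fails at once if the tape dispenser is shifted more than 20 mm or tipped over (distance of tape_dispenser from where it was at the start of the episode above 0.02 m or angle between tape_dispenser's own z axis and vertical above 0.35 rad).
It also fails if it takes over 72 s, if anything falls off the work surface, if the arm or the gripper's body presses on something with over 40 N, if the wrist force passes 120 N, or if a joint passes its speed limit or range.

## Working session

There is one attempt and no reset: what is moved stays moved. The work goes in short steps, Python scripts to look and compute and a tool call to move; the robot and the scene stay as the last step left them, time stands still between calls to the robot, and variables do not carry over. Pictures are saved under pics/ and viewed, and the job is handed in when it is done.

Besides the shell and the picture viewer there is one more tool, called after "Call:" by a JSON object that holds its "name" and its "arguments", one argument or row to a line. servo_tool: Moves the arm, as the interface text tells. Its arguments: {"type":"object","properties":{"plan":{"type":"array"},"squeeze":{"type":"number"}},"required":["plan"]}

```bash
mkdir -p pics; cat > h.py <<'E'
import numpy as np, cv2
from scipy.spatial.transform import Rotation as R
from station import ctrl, optics
def cal(n):
    c=optics.get_calibration(n); return c
def rot(o): return R.from_euler('xyz',o).as_matrix()
def unproj(c,u,v,d):
    p=np.stack([(u-c['cx'])/c['fx']*d,-(v-c['cy'])/c['fy']*d,-d*np.ones_like(u,dtype=float)],-1)
    return p@rot(c['orientation']).T+np.array(c['xyz'])
def ray(c,u,v,z):
    o=np.array(c['xyz']);p=unproj(c,np.float64(u),np.float64(v),1.0)-o
    return o+p*(z-o[2])/p[2]
def cloud(c,d):
    v,u=np.mgrid[0:d.shape[0],0:d.shape[1]]
    return unproj(c,u.astype(float),v.astype(float),d.astype(float))
E
python3 - <<'E'
from h import *
print(ctrl.get_state())
for n in ['scene','top','wrist']:
    c=cal(n);im,d=optics.grab_frame(n);print(n,c)
    cv2.imwrite(f'pics/{n}0.png',im);np.savez(f'{n}0.npz',im=im,d=d,c=np.array(c,dtype=object))
E
```

```text
{'t': 0.0, 'joint_pos': array([-1.37719435,  0.53713944, -0.00444279,  1.53886543,  0.00260645,
        1.06729321, -0.07116598]), 'dq': array([-0.00183673,  0.00012856,  0.00084431, -0.00079838,  0.00034284,
       -0.00187075, -0.00109138]), 'effort': array([-1.64398993e-03, -5.70983362e+01,  9.89642702e-01, -2.51616150e+01,
       -5.63763559e-02,  1.77145185e-02,  1.47008609e-04]), 'eef_pos': array([166.84009021, 627.61007731, 248.85934413]), 'tool_rot': array([-3.13989784e+00,  1.28396281e-04,  2.88190343e+00]), 'contact_force': array([ 0.61905599, -0.19263154,  1.57870292]), 'torque': array([-0.01759635, -0.04871087, -0.05941727]), 'width': 88.11245489015467}
scene {'fx': 352.4800461875477, 'fy': 352.4800461875477, 'cx': 256.406396213524, 'cy': 192.63828865186034, 'xyz': array([1324.00989478,  414.99835012,  627.99164027]), 'orientation': array([0.99864814, 0.00979753, 1.97415721])}
top {'fx': 405.89205337660127, 'fy': 405.89205337660127, 'cx': 260.42651725525417, 'cy': 190.98614879866147, 'xyz': array([ 390.95499342,   60.17364606, 1108.40312686]), 'orientation': array([ 0.16164961, -0.00503619, -1.57429575])}
wrist {'fx': 339.75136984238054, 'fy': 339.75136984238054, 'cx': 257.65422529820796, 'cy': 191.54855079570333, 'xyz': array([ 96.36291476, 647.14055517, 384.84312265]), 'orientation': array([-2.87957819e-01,  1.26114769e-03,  1.31144120e+00])}
```

View pics/scene0.png

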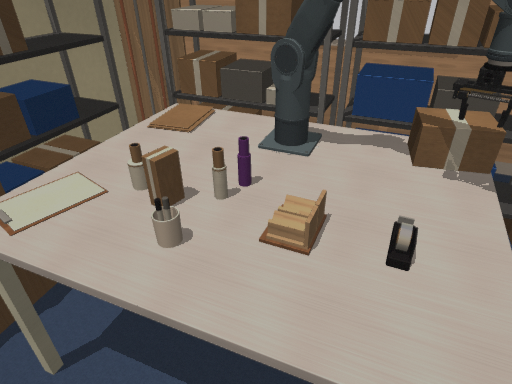

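View pics/top0.png

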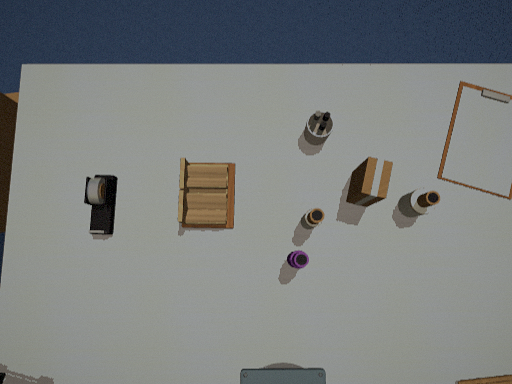

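View pics/wrist0.png

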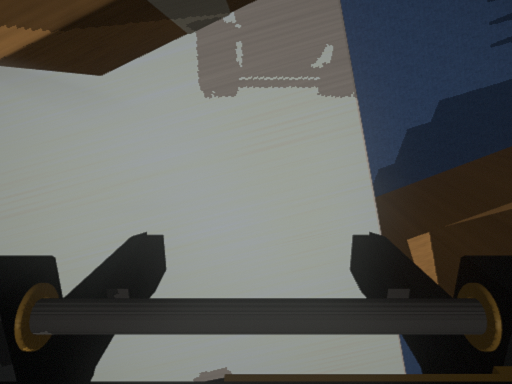

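Candidates in the top view: a pale thick roll at (428,200), a pale slim roll at (314,217), and a purple look-alike at (298,259), which I'll leave alone. The carton is at (370,183), the mug at (319,128), the tape dispenser at (103,205) and the rack at (207,195). By the descriptions, (428,200) is the thick roll and (314,217) the slim one. Next I'll measure them and check with a crop.

```bash
python3 - <<'E'
from h import *
for n in ['top','scene']:
    f=np.load(n+'0.npz',allow_pickle=True);im,d,c=f['im'],f['d'],f['c'].item()
    P=cloud(c,d);ok=(d>0)&(P[...,2]>6)&(P[...,2]<230)&(np.abs(P[...,1])<700)&(P[...,0]>250)&(P[...,0]<1000)
    k,lab,st,ce=cv2.connectedComponentsWithStats(ok.astype(np.uint8))
    for i in range(1,k):
        if st[i,4]<60: continue
        q=P[lab==i];hs=im[lab==i].mean(0)
        t=q[q[:,2]>np.percentile(q[:,2],99)-8]
        print(n,i,st[i],'min',q.min(0).round(),'max',q.max(0).round(),'topmean',t.mean(0).round(1),'bgr',hs.round())
f=np.load('top0.npz',allow_pickle=True)
im=f['im'];a=cv2.resize(im[140:290,270:470],(800,600),interpolation=cv2.INTER_CUBIC);cv2.imwrite('pics/cropA.png',a)
b=cv2.resize(im[145:240,165:255],None,fx=6,fy=6,interpolation=cv2.INTER_CUBIC);cv2.imwrite('pics/cropB.png',b)
s=np.load('scene0.npz',allow_pickle=True)['im'];cv2.imwrite('pics/cropC.png',cv2.resize(s[120:260,120:340],None,fx=3.6,fy=3.6,interpolation=cv2.INTER_CUBIC))
E
```

```text
top 102 [ 439   86   73  112 4043] min [ 552. -664.    6.] max [ 875. -441.   20.] topmean [ 715.9 -567.6    9. ] bgr [139. 142. 141.]
top 188 [304 110  30  35 742] min [ 701. -136.    6.] max [773. -66. 150.] topmean [743.3 -88.5 145.6] bgr [67. 74. 77.]
top 326 [ 178  157   58   72 3623] min [469. 124.   6.] max [652. 266. 105.] topmean [561.8 253.9 100.2] bgr [ 65.  97. 123.]
top 329 [ 347  156   46   50 1664] min [ 528. -258.    6.] max [ 629. -180.  177.] topmean [ 577.4 -218.8  171. ] bgr [60. 80. 97.]
top 380 [  84  174   33   60 1598] min [455. 449.   6.] max [616. 532. 104.] topmean [563.7 477.7  96.7] bgr [39. 41. 44.]
top 415 [398 188  42  29 884] min [ 499. -386.    6.] max [ 572. -322.  159.] topmean [ 531.7 -355.   153.1] bgr [74. 84. 90.]
top 474 [300 208  25  21 366] min [466. -93.   7.] max [511. -53. 174.] topmean [488.3 -75.9 169.3] bgr [61. 75. 86.]
top 581 [287 250  22  18 311] min [367. -53.   9.] max [408. -15. 173.] topmean [386.9 -37.1 169.1] bgr [75. 46. 72.]
scene 1 [237 136  14  50 574] min [371. -57.   6.] max [415. -12. 169.] topmean [390.9 -33.7 166. ] bgr [67. 37. 64.]
scene 2 [ 127  143   58  104 3558] min [ 517. -385.    6.] max [774. -64. 172.] topmean [ 584.4 -213.7  168.6] bgr [ 71.  87. 101.]
scene 3 [212 147  16  51 645] min [470. -92.   6.] max [513. -51. 169.] topmean [493.  -71.2 165.9] bgr [ 80.  95. 107.]
scene 45 [ 259  189   68   65 2606] min [471. 127.   6.] max [655. 269. 102.] topmean [572.7 257.1  98.1] bgr [ 79. 110. 138.]
scene 66 [ 18 194  17  18  67] min [ 723. -681.    6.] max [ 803. -587.    8.] topmean [ 760.8 -632.7    6.7] bgr [159. 179. 179.]
scene 81 [  0 200  14  26 148] min [ 783. -697.    6.] max [ 867. -562.   15.] topmean [ 843.3 -610.2   10.6] bgr [126. 139. 143.]
scene 129 [ 386  215   32   55 1216] min [456. 452.   6.] max [619. 510.  98.] topmean [572.3 480.   94.3] bgr [56. 60. 64.]
```

View pics/cropC.png

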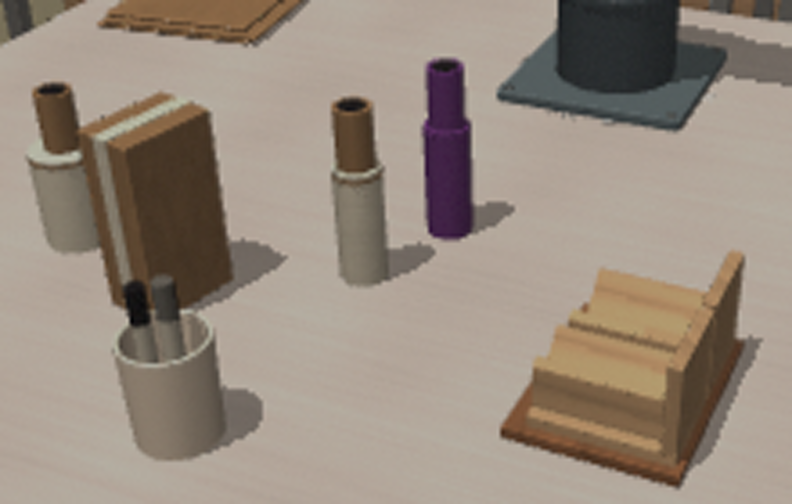

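View pics/cropB.png

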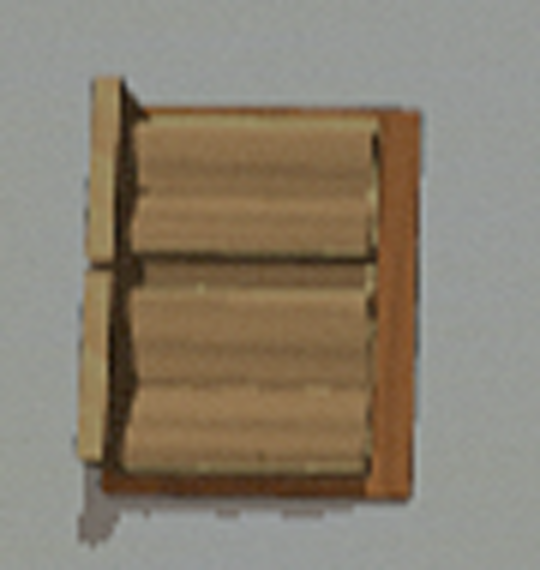

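View pics/cropA.png

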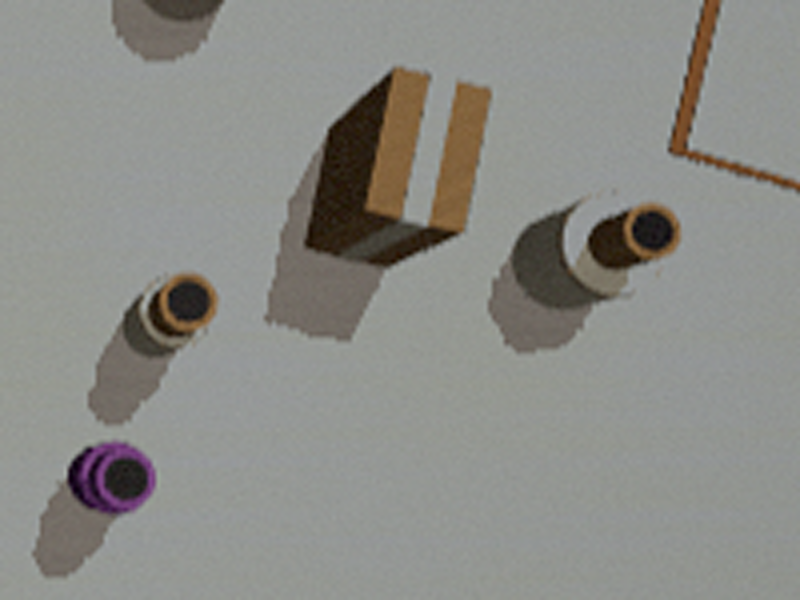

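```bash
python3 - <<'E'
from h import *
from scipy.optimize import least_squares
def fit(q,r):
    s=least_squares(lambda p:np.hypot(q[:,0]-p[0],q[:,1]-p[1])-r,q[:,:2].mean(0),loss='soft_l1',f_scale=1.5)
    return s.x.round(1),np.abs(s.fun).mean().round(2),len(q)
for n in ['top','scene']:
    f=np.load(n+'0.npz',allow_pickle=True);im,d,c=f['im'],f['d'],f['c'].item()
    P=cloud(c,d)
    for nm,x,y,rb,hb,h in [('thick',530,-353,33,96,152),('slim',490,-74,22,112,168)]:
        m=(np.hypot(P[...,0]-x,P[...,1]-y)<45)&(d>0)
        q=P[m]
        print(n,nm,'body',fit(q[(q[:,2]>12)&(q[:,2]<hb-8)],rb),'core',fit(q[(q[:,2]>hb+6)&(q[:,2]<h-6)],17))
        # dark hole/ top ring: mean pixel by z
        t=m&(P[...,2]>h-5)
        v,u=np.nonzero(t);(cu,cv_),r=cv2.minEnclosingCircle(np.stack([u,v],1).astype(np.float32))
        print('  ring ray',ray(c,cu,cv_,h).round(1),r)
    # rack: end-board top
    m=(P[...,0]>460)&(P[...,0]<660)&(P[...,1]>110)&(P[...,1]<290)&(d>0)
    q=P[m]
    for lo,hi in [(90,110)]:
        t=q[(q[:,2]>lo)&(q[:,2]<hi)]
        print(n,'boards',cv2.minAreaRect(t[:,:2].astype(np.float32)),t[:,2].mean())
        l=np.polyfit(t[:,0],t[:,1],1);print(l, t.min(0),t.max(0))
    for y0 in [170,200,225]:
        s=q[np.abs(q[:,1]-y0)<4]
        print('profile y',y0,[(int(a),int(round(np.median(s[np.abs(s[:,0]-a)<2,2])))) for a in range(468,656,4) if (np.abs(s[:,0]-a)<2).any()])
    # base plate edges
    t=q[(q[:,2]>7)&(q[:,2]<16)];
E
```

```text
top thick body (array([ 531.9, -356.2]), np.float64(0.48), 262) core (array([ 531.7, -355.9]), np.float64(0.43), 103)
  ring ray [ 531.3 -355.1  152. ] 7.452084064483643
top slim body (array([489. , -76.1]), np.float64(0.2), 75) core (array([488.7, -75.9]), np.float64(0.19), 42)
  ring ray [488.5 -75.9 168. ] 7.286509990692139
top boards ((562.0911865234375, 254.45082092285156), (13.158452033996582, 162.8834991455078), 89.13491821289062) 99.60440374126131
[-1.63960248e-02  2.62736733e+02] [480.61401944 246.81628629  90.25043613] [643.53588839 261.57696877 105.07851518]
profile y 170 [(468, 1), (472, 12), (476, 13), (480, 37), (484, 55), (488, 59), (492, 57), (496, 55), (500, 49), (504, 46), (508, 42), (512, 36), (516, 35), (520, 23), (524, 34), (528, 37), (532, 42), (536, 46), (540, 51), (544, 52), (548, 58), (552, 61), (556, 57), (564, 23), (568, 24), (572, 23), (576, 43), (580, 63), (584, 65), (588, 61), (592, 56), (596, 50), (600, 51), (604, 45), (608, 34), (612, 53), (616, 55), (620, 61), (624, 65), (628, 64), (632, 61), (644, 25), (648, 13), (652, 12)]
profile y 200 [(468, 1), (
[... 1936 characters left out ...]
(496, 49), (500, 46), (504, 41), (508, 38), (512, 34), (516, 33), (544, -755), (548, -752), (552, 57), (556, 53), (560, -348), (564, -752), (568, -754), (572, -750), (576, -755), (580, -346), (584, 61), (588, 55), (592, 54), (596, 50), (600, 47), (624, 63), (628, 59), (632, 42), (636, 25), (640, 21), (644, 17), (648, 11), (652, 6)]
profile y 225 [(488, 58), (492, 56), (496, 52), (500, 45), (504, 43), (508, 40), (512, 35), (516, 33), (544, -753), (548, -755), (552, 57), (556, 54), (560, 48), (568, -750), (572, -751), (576, -750), (580, -749), (584, 62), (588, 57), (592, 55), (596, 52), (600, 49), (604, 47), (624, 63), (628, 61), (632, 40), (636, 22), (640, 20), (644, 15), (648, 20), (652, 6)]
```

```bash
python3 - <<'E'
from h import *
for n in ['top','scene']:
    f=np.load(n+'0.npz',allow_pickle=True);im,d,c=f['im'],f['d'],f['c'].item()
    P=cloud(c,d);q=P[(d>0)&(P[...,2]>-5)]
    def box(a,b,e,g,h=0,i=200):
        return q[(q[:,0]>a)&(q[:,0]<b)&(q[:,1]>e)&(q[:,1]<g)&(q[:,2]>h)&(q[:,2]<i)]
    # V faces: z = a x + b y + c
    for nm,l,r in [('wide',(496,514),(528,546)),('narrow',(589,601),(612,622))]:
        L=[]
        for s in (l,r):
            t=box(*s,155,235,25,64)
            if len(t)<30: print(n,nm,s,'few');L.append(None);continue
            A=np.c_[t[:,0],t[:,1],np.ones(len(t))];k=np.linalg.lstsq(A,t[:,2],rcond=None)[0];L.append(k);print(n,nm,s,k.round(3),len(t))
        if L[0] is not None and L[1] is not None:
            D=L[0]-L[1]  # D0 x + D1 y + D2=0
            for y in (150,200,250): print('   valley x at y',y,((-D[1]*y-D[2])/D[0]).round(1), 'z',(L[0]@[(-D[1]*y-D[2])/D[0],y,1]).round(1))
    for xr in [(490,510),(530,550),(590,610),(615,630)]:
        t=box(*xr,225,285,72,92); 
        hi=box(*xr,225,285,96,108)
        # open end: cradle top points min y
        o=box(*xr,110,200,30,70)
        print(n,xr,'inner',len(t),np.median(t[:,1]).round(1) if len(t) else '', 'top',np.percentile(hi[:,1],[3,50,97]).round(1),'open',np.percentile(o[:,1],[1,3]).round(1))
    t=box(460,665,100,290,7,16)
    print('base',t.min(0),t.max(0))
f=np.load('top0.npz',allow_pickle=True);c=f['c'].item()
for (u,v) in [(395,68),(490,88),(465,232),(368,210)]: print('carton top',ray(c,270+u/4,140+v/4,170).round(0))
for nm,(u,v),z in [('board inner up',(120,85),100),('board in up low',(113,260),100),('low board',(110,268),100),('low board2',(101,460),100),('plate TR',(418,112),12),('plate BR',(408,496),12),('plate BL',(102,490),12)]: print(nm,ray(c,165+u/6,145+v/6,z).round(1))
E
```

```text
top wide (496, 514) [-1.03100e+00 -1.00000e-03  5.64978e+02] 184
top wide (528, 546) [ 9.91000e-01 -1.90000e-02 -4.82595e+02] 237
   valley x at y 150 519.4 z 29.3
   valley x at y 200 519.9 z 28.8
   valley x at y 250 520.3 z 28.3
top narrow (589, 601) [-9.35000e-01  4.00000e-03  6.09295e+02] 102
top narrow (612, 622) [ 9.36000e-01 -1.10000e-02 -5.18501e+02] 131
   valley x at y 150 603.9 z 45.1
   valley x at y 200 604.3 z 44.9
   valley x at y 250 604.7 z 44.7
top (490, 510) inner 13 249.6 top [250.  254.9 260.3] open [145.5 146.7]
top (530, 550) inner 11 248.6 top [249.4 253.9 258.8] open [144.7 145.3]
top (590, 610) inner 11 247.7 top [247.9 252.8 258.5] open [145.3 145.7]
top (615, 630) inner 7 247.5 top [248.2 253.7 258.8] open [143.6 144.6]
base [466.55366766 107.45449924   7.00613209] [652.35390705 284.32135461  15.99077542]
scene wide (496, 514) [-9.83000e-01  3.00000e-02  5.32003e+02] 226
scene wide (528, 546) few
scene narrow (589, 601) [-9.32000e-01  6.00000e-03  6.04546e+02] 177
scene narrow (612, 622) few
scene (490, 510) inner 8 263.3 top [252.  258.1 263. ] open [147.2 148.6]
scene (530, 550) inner 10 262.4 top [251.3 257.1 262. ] open [151.2 151.8]
scene (590, 610) inner 13 261.5 top [250.5 257.  261.1] open [146.2 146.7]
scene (615, 630) inner 8 261.1 top [250.1 256.6 260.7] open [145.5 146. ]
base [471.02398755 126.81153158   7.13927249] [654.60618596 269.16212564  15.94370337]
carton top [ 625. -203.  170.]
carton top [ 613. -259.  170.]
carton top [ 527. -239.  170.]
carton top [ 540. -183.  170.]
board inner up [638.  246.4 100. ]
board in up low [562.7 247.3 100. ]
low board [559.3 248.5 100. ]
low board2 [478.7 250.  100. ]
plate TR [646.5 125.   12. ]
plate BR [469.7 128.3  12. ]
plate BL [472.8 265.8  12. ]
```

```bash
cat >> h.py <<'E'
def toolR(yaw,tilt):
    # yaw: azimuth(deg) of tool y; tilt(deg) about tool y; tool down at 0
    return R.from_euler('z',yaw,degrees=True)*R.from_euler('x',180,degrees=True)*R.from_euler('z',90,degrees=True)*R.from_euler('y',tilt,degrees=True) if False else R.from_matrix(np.c_[[-np.sin(np.radians(yaw)),np.cos(np.radians(yaw)),0],[np.cos(np.radians(yaw)),np.sin(np.radians(yaw)),0],[0,0,-1]])*R.from_euler('y',tilt,degrees=True)
def grasp_tcp(g,rt): return np.array(g)+rt.as_matrix()[:,2]*8
def plan(wps,vmax=45,wmax=8,nrows=None,start=None):
    s=ctrl.get_state()
    p=np.array(s['eef_pos'],float);r=R.from_euler('xyz',s['tool_rot'])
    print('t',round(s['t'],2),'p',p.round(1),'F',s['contact_force'].round(1),'w',round(s['width'],1),'q',s['joint_pos'].round(2))
    i=0
    for tp,tr in wps:
        dv=(r.inv()*tr).as_rotvec(degrees=True);dp=np.array(tp)-p
        n=nrows or int(np.ceil(max(np.linalg.norm(dp)/vmax,np.abs(dv).max()/wmax,1)))
        print('wp dist',np.linalg.norm(dp).round(),'ang',np.linalg.norm(dv).round(1),'n',n)
        for k in range(n):
            rk=r*R.from_rotvec(dv*(k+.5)/n,degrees=True)
            sh=rk.inv().apply(dp/n)
            print(i,(dv/n).round(1).tolist(),(sh/1000).round(4).tolist());i+=1
        p,r=np.array(tp),tr
E
python3 - <<'E'
from h import *
print(R.from_euler('xyz',ctrl.get_state()['tool_rot']).as_matrix().round(2), toolR(75,0).as_matrix().round(2))
plan([([560,150,320],toolR(10,0)),([532,-250,310],toolR(0,-30))])
E
```

```text
[[-0.97  0.26 -0.  ]
 [ 0.26  0.97 -0.  ]
 [-0.   -0.   -1.  ]] [[-0.97  0.26  0.  ]
 [ 0.26  0.97  0.  ]
 [ 0.    0.   -1.  ]]
t 0.15 p [166.9 627.7 249.1] F [-0.3  0.3 -1.1] w 88.5 q [-1.38  0.54 -0.    1.54  0.    1.07 -0.07]
wp dist 623.0 ang 65.1 n 14
0 [-0.0, 0.0, 4.7] [-0.0369, -0.0243, -0.005]
1 [-0.0, 0.0, 4.7] [-0.0388, -0.0212, -0.005]
2 [-0.0, 0.0, 4.7] [-0.0404, -0.018, -0.005]
3 [-0.0, 0.0, 4.7] [-0.0417, -0.0147, -0.005]
4 [-0.0, 0.0, 4.7] [-0.0427, -0.0112, -0.005]
5 [-0.0, 0.0, 4.7] [-0.0435, -0.0077, -0.0051]
6 [-0.0, 0.0, 4.7] [-0.044, -0.0042, -0.0051]
7 [-0.0, 0.0, 4.7] [-0.0442, -0.0006, -0.0051]
8 [-0.0, 0.0, 4.7] [-0.0441, 0.003, -0.0051]
9 [-0.0, 0.0, 4.7] [-0.0437, 0.0065, -0.0051]
10 [-0.0, 0.0, 4.7] [-0.043, 0.0101, -0.0051]
11 [-0.0, 0.0, 4.7] [-0.0421, 0.0135, -0.0051]
12 [-0.0, 0.0, 4.7] [-0.0408, 0.0169, -0.0051]
13 [-0.0, 0.0, 4.7] [-0.0393, 0.0201, -0.0051]
wp dist 401.0 ang 31.6 n 9
14 [0.3, -3.3, 1.1] [-0.0433, -0.0104, 0.0024]
15 [0.3, -3.3, 1.1] [-0.0433, -0.0095, 0.005]
16 [0.3, -3.3, 1.1] [-0.0431, -0.0087, 0.0075]
17 [0.3, -3.3, 1.1] [-0.0427, -0.0078, 0.01]
18 [0.3, -3.3, 1.1] [-0.0422, -0.007, 0.0125]
19 [0.3, -3.3, 1.1] [-0.0415, -0.0061, 0.015]
20 [0.3, -3.3, 1.1] [-0.0407, -0.0052, 0.0174]
21 [0.3, -3.3, 1.1] [-0.0397, -0.0044, 0.0198]
22 [0.3, -3.3, 1.1] [-0.0386, -0.0035, 0.0221]
```

Call:
{"name": "servo_tool", "arguments": {
  "plan": [
    [[0, 0, 4.7, -0.037, -0.024, -0.005, 1], [0, 0, 4.7, -0.039, -0.021, -0.005, 1], [0, 0, 4.7, -0.04, -0.018, -0.005, 1], [0, 0, 4.7, -0.042, -0.015, -0.005, 1], [0, 0, 4.7, -0.043, -0.011, -0.005, 1], [0, 0, 4.7, -0.043, -0.008, -0.005, 1], [0, 0, 4.7, -0.044, -0.004, -0.005, 1], [0, 0, 4.7, -0.044, 0, -0.005, 1], [0, 0, 4.7, -0.044, 0.003, -0.005, 1], [0, 0, 4.7, -0.044, 0.006, -0.005, 1]]
  ],
  "squeeze": 55
}}

```text
t: 1.15
eef_pos: [461.0, 296.5, 299.9]
tool_rot: [-3.142, -0.0, 2.058]
contact_force: [-0.1, -0.2, -1.0]
width: 88.0
```

Call:
{"name": "servo_tool", "arguments": {
  "plan": [
    [[0, 0, 4.7, -0.043, 0.01, -0.005, 1], [0, 0, 4.7, -0.042, 0.013, -0.005, 1], [0, 0, 4.7, -0.041, 0.017, -0.005, 1], [0, 0, 4.7, -0.039, 0.02, -0.005, 1], [0.3, -3.3, 1.1, -0.043, -0.01, 0.002, 1], [0.3, -3.3, 1.1, -0.043, -0.01, 0.005, 1], [0.3, -3.3, 1.1, -0.043, -0.009, 0.007, 1], [0.3, -3.3, 1.1, -0.043, -0.008, 0.01, 1], [0.3, -3.3, 1.1, -0.042, -0.007, 0.012, 1], [0.3, -3.3, 1.1, -0.041, -0.006, 0.015, 1]]
  ]
}}

```text
t: 2.15
eef_pos: [555.5, -101.8, 306.4]
tool_rot: [-3.13, 0.349, 1.619]
contact_force: [0.2, 0.5, -0.6]
width: 88.1
```

```bash
python3 - <<'E'
from h import *
rt=toolR(0,-45);z=rt.as_matrix()[:,2];g=grasp_tcp([531.7,-355.8,138],rt)
print(R.from_euler('xyz',ctrl.get_state()['tool_rot']).as_matrix().round(2),g)
plan([(g-z*120,rt),(g-z*60,rt)])
E
```

```text
[[-0.04  1.    0.  ]
 [ 0.94  0.04 -0.34]
 [-0.34 -0.01 -0.94]] [ 531.7        -361.45685425  132.34314575]
t 2.15 p [ 555.5 -101.8  306.4] F [ 0.2  0.5 -0.6] w 88.1 q [-0.58  0.38  0.63  1.78  0.15  1.04 -0.01]
wp dist 198.0 ang 25.1 n 5
0 [0.2, -5.0, 0.5] [-0.0253, -0.0059, 0.0298]
1 [0.2, -5.0, 0.5] [-0.0226, -0.0056, 0.0319]
2 [0.2, -5.0, 0.5] [-0.0198, -0.0054, 0.0338]
3 [0.2, -5.0, 0.5] [-0.0168, -0.0051, 0.0354]
4 [0.2, -5.0, 0.5] [-0.0137, -0.0049, 0.0368]
wp dist 60.0 ang 0.0 n 2
5 [0.0, 0.0, 0.0] [-0.0, 0.0, 0.03]
6 [0.0, 0.0, 0.0] [-0.0, 0.0, 0.03]
```

Call:
{"name": "servo_tool", "arguments": {
  "plan": [
    [[0.2, -5, 0.5, -0.025, -0.006, 0.03, 1], [0.2, -5, 0.5, -0.023, -0.006, 0.032, 1], [0.2, -5, 0.5, -0.02, -0.005, 0.034, 1], [0.2, -5, 0.5, -0.017, -0.005, 0.035, 1], [0.2, -5, 0.5, -0.014, -0.005, 0.037, 1], [0, 0, 0, 0, 0, 0, 1], [0, 0, 0, 0, 0, 0, 1], [0, 0, 0, 0, 0, 0, 1], [0, 0, 0, 0, 0, 0, 1], [0, 0, 0, 0, 0, 0, 1]]
  ]
}}

```text
t: 3.15
eef_pos: [533.3, -271.0, 210.5]
tool_rot: [3.141, 0.782, 1.57]
contact_force: [-0.3, 0.0, 0.8]
width: 87.9
```

```bash
python3 - <<'E'
from h import *
rt=toolR(0,-45);z=rt.as_matrix()[:,2];g=grasp_tcp([531.7,-355.8,138],rt)
plan([(g-z*55,rt),(g,rt)])
im,d=optics.grab_frame('wrist');cv2.imwrite('pics/w1.png',im)
im,d=optics.grab_frame('scene');cv2.imwrite('pics/s1.png',im)
E
```

```text
t 3.15 p [ 533.3 -271.   210.5] F [-0.3  0.   0.8] w 87.9 q [-0.61  0.69  0.84  1.97  0.48  0.65 -0.31]
wp dist 65.0 ang 0.2 n 2
0 [-0.0, -0.1, -0.0] [-0.0044, -0.0008, 0.0321]
1 [-0.0, -0.1, -0.0] [-0.0044, -0.0008, 0.0321]
wp dist 55.0 ang 0.0 n 2
2 [0.0, 0.0, 0.0] [0.0, 0.0, 0.0275]
3 [0.0, 0.0, 0.0] [0.0, 0.0, 0.0275]
```

View pics/w1.png

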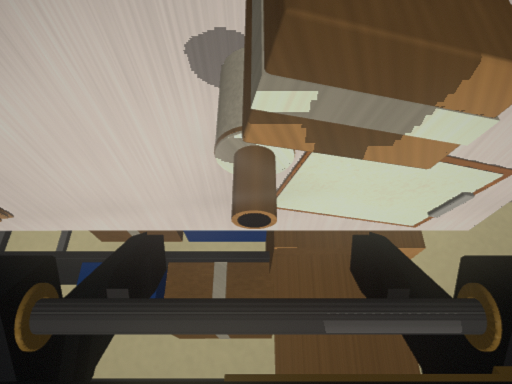

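View pics/s1.png

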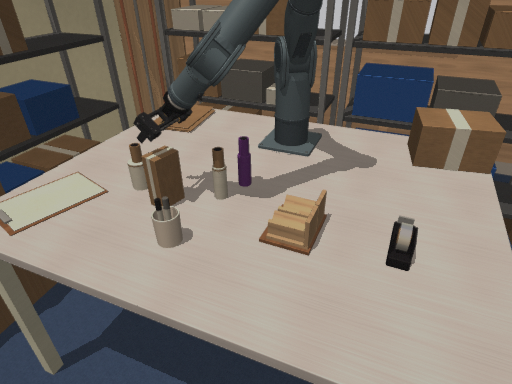

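The thick roll's handle is at (255,190) in the wrist view, centred between the fingers. The wrist camera would sit low over the carton, so I'll use a steeper tilt of 35°.

```bash
python3 - <<'E'
from h import *
rt=toolR(0,-35);z=rt.as_matrix()[:,2];g=grasp_tcp([531.7,-355.8,138],rt)
print(g)
plan([(g-z*60,rt),(g,rt)],vmax=22)
E
```

```text
[ 531.7        -360.38861149  131.44678365]
t 3.25 p [ 532.9 -271.2  210.2] F [-0.4 -0.2 -0.8] w 88.1 q [-0.61  0.7   0.84  1.97  0.48  0.65 -0.31]
wp dist 62.0 ang 9.8 n 3
0 [-0.0, 3.3, -0.0] [-0.0066, -0.0004, 0.0197]
1 [-0.0, 3.3, -0.0] [-0.0077, -0.0004, 0.0193]
2 [-0.0, 3.3, -0.0] [-0.0088, -0.0004, 0.0188]
wp dist 60.0 ang 0.0 n 3
3 [0.0, 0.0, 0.0] [0.0, 0.0, 0.02]
4 [0.0, 0.0, 0.0] [0.0, 0.0, 0.02]
5 [0.0, 0.0, 0.0] [0.0, 0.0, 0.02]
```

Call:
{"name": "servo_tool", "arguments": {
  "plan": [
    [[0, 3.3, 0, -0.007, 0, 0.02, 1], [0, 3.3, 0, -0.008, 0, 0.019, 1], [0, 3.3, 0, -0.009, -0.001, 0.019, 1], [0, 0, 0, 0, 0, 0.015, 1], [0, 0, 0, 0, 0, 0.015, 1], [0, 0, 0, 0, 0, 0.01, 1], [0, 0, 0, 0, 0, 0, 1], [0, 0, 0, 0, 0, 0, 1], [0, 0, 0, 0, 0, 0, 1], [0, 0, 0, 0, 0, 0, 1]]
  ]
}}

```text
t: 4.25
eef_pos: [531.7, -350.4, 149.7]
tool_rot: [-3.139, 0.611, 1.572]
contact_force: [0.2, 0.1, 0.3]
width: 88.0
```

```bash
python3 - <<'E'
from h import *
rt=toolR(0,-35);z=rt.as_matrix()[:,2];g=grasp_tcp([531.7,-355.8,138],rt)
plan([(g,rt)],vmax=10)
im,d=optics.grab_frame('wrist');cv2.imwrite('pics/w2.png',im)
im,d=optics.grab_frame('scene');cv2.imwrite('pics/s2.png',cv2.resize(im[60:260,80:300],None,fx=3,fy=3))
E
```

```text
t 4.25 p [ 531.7 -350.4  149.7] F [0.2 0.1 0.3] w 88.0 q [-0.26  0.71  0.66  1.92  0.38  0.5  -0.08]
wp dist 21.0 ang 0.1 n 3
0 [-0.0, -0.0, 0.0] [0.0007, 0.0, 0.0069]
1 [-0.0, -0.0, 0.0] [0.0007, 0.0, 0.0069]
2 [-0.0, -0.0, 0.0] [0.0007, -0.0, 0.0069]
```

View pics/w2.png

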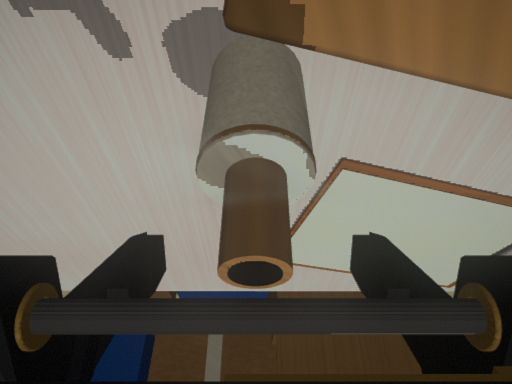

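View pics/s2.png

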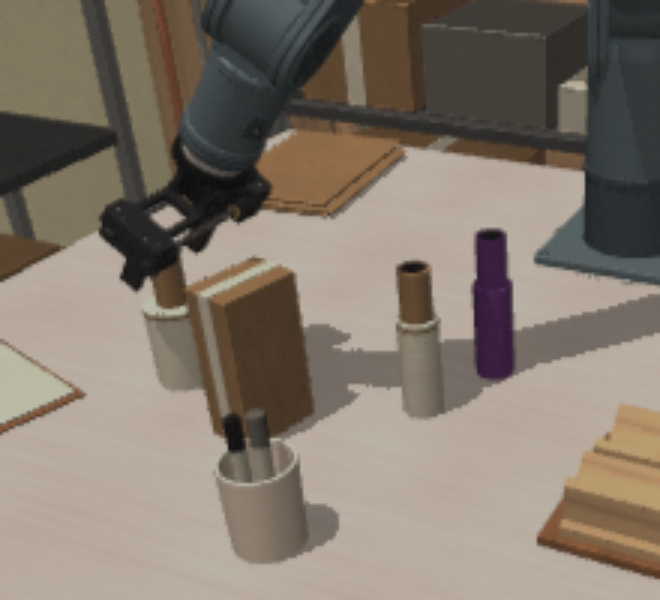

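The handle at (256,230) is centred between the jaws, and the carton is clear of the gripper. I'll advance the last 20 mm and close.

Call:
{"name": "servo_tool", "arguments": {
  "plan": [
    [[0, 0, 0, 0.001, 0, 0.007, 1], [0, 0, 0, 0.001, 0, 0.007, 1], [0, 0, 0, 0, 0, 0.006, 1], [0, 0, 0, 0, 0, 0, 0.3], [0, 0, 0, 0, 0, 0, 0.0], [0, 0, 0, 0, 0, 0, -0.2], [0, 0, 0, 0, 0, 0, -0.4], [0, 0, 0, 0, 0, 0, -0.6], [0, 0, 0, 0, 0, 0, -1], [0, 0, 0, 0, 0, 0, -1]]
  ],
  "squeeze": 55
}}

```text
t: 5.35
eef_pos: [531.1, -360.8, 131.9]
tool_rot: [-3.139, 0.611, 1.571]
contact_force: [-1.0, -0.8, 0.2]
width: 34.1
```

Call:
{"name": "servo_tool", "arguments": {
  "plan": [
    [[0, 0, 0, 0, 0, 0, -1], [0, 0, 0, 0, 0, 0, -1], [0, 0, 0, -0.003, 0, -0.004, -1], [0, 0, 0, -0.006, 0, -0.008, -1], [0, 0, 0, -0.011, 0, -0.016, -1], [0, 0, 0, -0.011, 0, -0.016, -1], [0, 0, 0, -0.011, 0, -0.016, -1], [0, 0, 0, -0.006, 0, -0.008, -1], [0, 0, 0, 0, 0, 0, -1], [0, 0, 0, 0, 0, 0, -1]]
  ]
}}

```text
t: 6.35
eef_pos: [531.0, -360.9, 214.6]
tool_rot: [-3.138, 0.61, 1.571]
contact_force: [0.5, 0.2, -1.8]
width: 32.6
```

```bash
python3 - <<'E'
from h import *
plan([])
im,d=optics.grab_frame('wrist');cv2.imwrite('pics/w3.png',im)
im,d=optics.grab_frame('scene');cv2.imwrite('pics/s3.png',cv2.resize(im[60:260,80:300],None,fx=3,fy=3))
E
```

```text
t 6.35 p [ 531.  -360.9  214.6] F [ 0.5  0.2 -1.8] w 32.6 q [-0.25  0.59  0.67  1.88  0.39  0.62 -0.01]
```

View pics/w3.png

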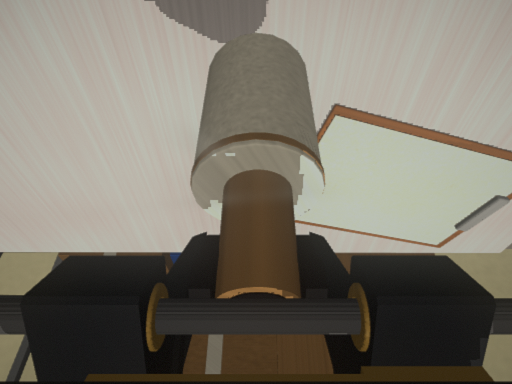

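View pics/s3.png

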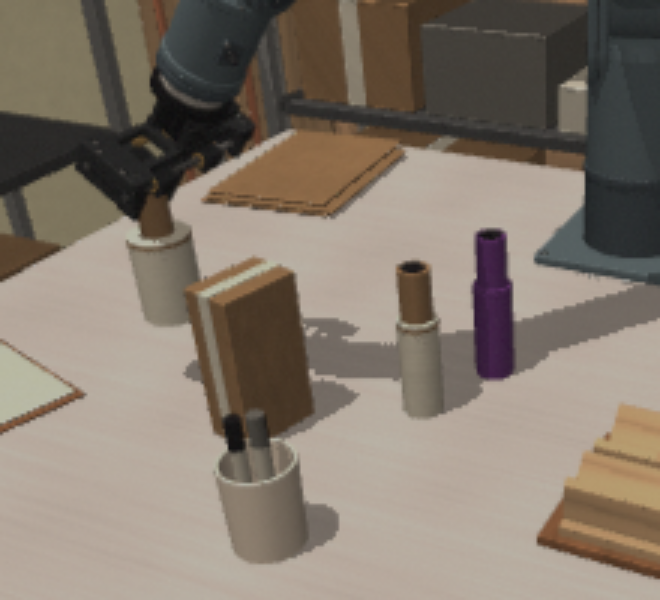

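```bash
python3 - <<'E'
from h import *
r0=toolR(0,-35);r1=toolR(-0.6,55)
plan([(grasp_tcp([531,-356,345],r0),r0)],nrows=4)
print('--')
plan([(grasp_tcp([531,-356,345],r0),r0),(grasp_tcp([518.7,70,300],r1),r1)],nrows=18)
E
```

```text
t 6.45 p [ 530.7 -360.8  214.1] F [ 0.3 -0.4 -1.3] w 32.6 q [-0.25  0.6   0.67  1.88  0.39  0.62 -0.01]
wp dist 124.0 ang 0.2 n 4
0 [-0.1, -0.0, 0.0] [-0.0178, -0.0, -0.0255]
1 [-0.1, -0.0, 0.0] [-0.0178, -0.0, -0.0255]
2 [-0.1, -0.0, 0.0] [-0.0178, 0.0, -0.0255]
3 [-0.1, -0.0, 0.0] [-0.0178, 0.0, -0.0255]
--
t 6.45 p [ 530.7 -360.8  214.1] F [ 0.3 -0.4 -1.3] w 32.6 q [-0.25  0.6   0.67  1.88  0.39  0.62 -0.01]
wp dist 124.0 ang 0.2 n 18
0 [-0.0, -0.0, 0.0] [-0.0039, -0.0, -0.0057]
1 [-0.0, -0.0, 0.0] [-0.0039, -0.0, -0.0057]
2 [-0.0, -0.0, 0.0] [-0.0039, -0.0, -0.0057]
3 [-0.0, -0.0, 0.0] [-0.0039, -0.0, -0.0057]
4 [-0.0, -0.0, 0.0] [-0.0039, -0.0, -0.0057]
5 [-0.0, -0.0, 0.0] [-0.0039, -0.0, -0.0057]
6 [-0.0, -0.0, 0.0] [-0.0039, -0.0, -0.0057]
7 [-0.0, -0.0, 0.0] [-0.0039, -0.0, -0.0057]
8 [-0.0, -0.0, 0.0] [-0.0039, -0.0, -0.0057]
9 [-0.0, -0.0, 0.0] [-0.0039, 0.0, -0.0057]
10 [-0.0, -0.0, 0.0] [-0.004, 0.0, -0.0057]
11 [-0.0, -0.0, 0.0] [-0.004, 0.0, -0.0057]
12 [-0.0, -0.0, 0.0] [-0.004, 0.0, -0.0057]
13 [-0.0, -0.0, 0.0] [-0.004, 0.0, -0.0057]
14 [-0.0, -0.0, 0.0] [-0.004, 0.0
[... 302 characters left out ...]
-0.0071]
21 [-0.0, 5.0, 0.0] [0.0239, -0.0007, -0.005]
22 [-0.0, 5.0, 0.0] [0.0242, -0.0007, -0.0029]
23 [-0.0, 5.0, 0.0] [0.0244, -0.0008, -0.0008]
24 [-0.0, 5.0, 0.0] [0.0244, -0.0008, 0.0013]
25 [-0.0, 5.0, 0.0] [0.0242, -0.0008, 0.0034]
26 [-0.0, 5.0, 0.0] [0.0238, -0.0008, 0.0055]
27 [-0.0, 5.0, 0.0] [0.0232, -0.0008, 0.0076]
28 [-0.0, 5.0, 0.0] [0.0224, -0.0008, 0.0096]
29 [-0.0, 5.0, 0.0] [0.0215, -0.0009, 0.0115]
30 [-0.0, 5.0, 0.0] [0.0204, -0.0009, 0.0133]
31 [-0.0, 5.0, 0.0] [0.0192, -0.0009, 0.0151]
32 [-0.0, 5.0, 0.0] [0.0178, -0.0009, 0.0167]
33 [-0.0, 5.0, 0.0] [0.0163, -0.0009, 0.0182]
34 [-0.0, 5.0, 0.0] [0.0146, -0.0009, 0.0195]
35 [-0.0, 5.0, 0.0] [0.0129, -0.0009, 0.0207]
```

Call:
{"name": "servo_tool", "arguments": {
  "plan": [
    [[0, 0, 0, -0.01, 0, -0.014, -1], [0, 0, 0, -0.018, 0, -0.026, -1], [0, 0, 0, -0.018, 0, -0.026, -1], [0, 0, 0, -0.018, 0, -0.026, -1], [0, 2.5, 0, 0.006, -0.001, -0.017, -1], [0, 5, 0, 0.022, -0.001, -0.01, -1], [0, 5, 0, 0.023, -0.001, -0.008, -1], [0, 5, 0, 0.024, -0.001, -0.006, -1], [0, 5, 0, 0.024, -0.001, -0.004, -1], [0, 5, 0, 0.024, -0.001, -0.002, -1]]
  ]
}}

```text
t: 7.45
eef_pos: [525.4, -224.6, 319.6]
tool_rot: [-3.138, 0.127, 1.57]
contact_force: [-0.0, -0.3, -2.0]
width: 32.6
```

```bash
python3 - <<'E'
from h import *
r1=toolR(-0.6,55)
plan([(grasp_tcp([518.7,70,300],r1),r1)],nrows=13)
im,d=optics.grab_frame('wrist');cv2.imwrite('pics/w4.png',im)
E
```

```text
t 7.45 p [ 525.4 -224.6  319.6] F [-0.  -0.3 -2. ] w 32.6 q [-0.14  0.33  0.51  1.73 -0.04  1.08  0.36]
wp dist 302.0 ang 62.3 n 13
0 [-0.0, 4.8, 0.0] [0.0232, -0.0005, -0.0001]
1 [-0.0, 4.8, 0.0] [0.0232, -0.0006, 0.0018]
2 [-0.0, 4.8, 0.0] [0.0229, -0.0006, 0.0038]
3 [-0.0, 4.8, 0.0] [0.0225, -0.0006, 0.0057]
4 [-0.0, 4.8, 0.0] [0.022, -0.0006, 0.0075]
5 [-0.0, 4.8, 0.0] [0.0213, -0.0006, 0.0093]
6 [-0.0, 4.8, 0.0] [0.0204, -0.0006, 0.0111]
7 [-0.0, 4.8, 0.0] [0.0194, -0.0006, 0.0127]
8 [-0.0, 4.8, 0.0] [0.0183, -0.0007, 0.0143]
9 [-0.0, 4.8, 0.0] [0.017, -0.0007, 0.0158]
10 [-0.0, 4.8, 0.0] [0.0157, -0.0007, 0.0172]
11 [-0.0, 4.8, 0.0] [0.0142, -0.0007, 0.0184]
12 [-0.0, 4.8, 0.0] [0.0126, -0.0007, 0.0195]
```

View pics/w4.png

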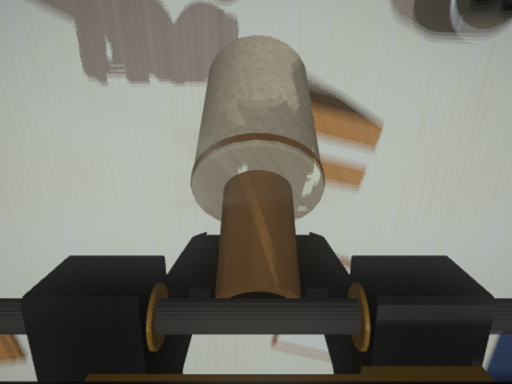

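No slip: the roll appears at the same pixels as before. Continuing.

Call:
{"name": "servo_tool", "arguments": {
  "plan": [
    [[0, 4.8, 0, 0.023, -0.001, 0, -1], [0, 4.8, 0, 0.023, -0.001, 0.002, -1], [0, 4.8, 0, 0.023, -0.001, 0.004, -1], [0, 4.8, 0, 0.023, -0.001, 0.006, -1], [0, 4.8, 0, 0.022, -0.001, 0.008, -1], [0, 4.8, 0, 0.021, -0.001, 0.009, -1], [0, 4.8, 0, 0.02, -0.001, 0.011, -1], [0, 4.8, 0, 0.019, -0.001, 0.013, -1], [0, 4.8, 0, 0.018, 0, 0.014, -1], [0, 4.8, 0, 0.017, 0, 0.016, -1]]
  ]
}}

```text
t: 8.5
eef_pos: [517.7, 3.4, 288.6]
tool_rot: [-3.136, -0.707, 1.565]
contact_force: [-0.0, -0.2, -2.2]
width: 32.1
```

Call:
{"name": "servo_tool", "arguments": {
  "plan": [
    [[0, 4.8, 0, 0.016, 0, 0.017, -1], [0, 4.8, 0, 0.014, 0, 0.018, -1], [0, 4.8, 0, 0.009, 0, 0.014, -1], [0, 0, 0, 0, 0, 0, -1], [0, 0, 0, 0, 0, 0, -1], [0, 0, 0, 0, 0, 0, -1], [0, 0, 0, 0, 0, 0, -1], [0, 0, 0, 0, 0, 0, -1], [0, 0, 0, 0, 0, 0, -1], [0, 0, 0, 0, 0, 0, -1]]
  ]
}}

```text
t: 9.5
eef_pos: [518.1, 66.0, 282.8]
tool_rot: [-3.138, -0.958, 1.566]
contact_force: [0.1, -0.3, -1.0]
width: 32.8
```

```bash
python3 - <<'E'
from h import *
r1=toolR(-0.6,55)
plan([(grasp_tcp([518.8,92,110],r1),r1)])
for n in ['wrist','scene','top']:
    c=cal(n);im,d=optics.grab_frame(n);cv2.imwrite(f'pics/{n}5.png',im);np.savez(f'{n}5.npz',im=im,d=d,c=np.array(c,dtype=object))
E
```

```text
t 9.5 p [518.1  66.  282.8] F [ 0.1 -0.3 -1. ] w 32.8 q [ 0.14  0.51  0.17  1.89 -1.01  1.36  0.86]
wp dist 180.0 ang 0.5 n 5
0 [-0.1, 0.0, 0.0] [-0.0253, 0.0002, 0.0257]
1 [-0.1, 0.0, 0.0] [-0.0253, 0.0002, 0.0257]
2 [-0.1, 0.0, 0.0] [-0.0253, 0.0002, 0.0257]
3 [-0.1, 0.0, 0.0] [-0.0253, 0.0001, 0.0257]
4 [-0.1, 0.0, 0.0] [-0.0253, 0.0001, 0.0257]
```

View pics/wrist5.png

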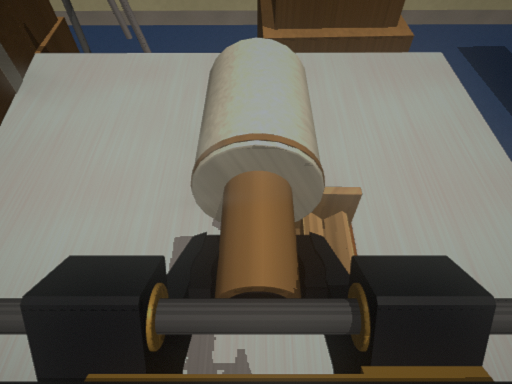

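View pics/scene5.png

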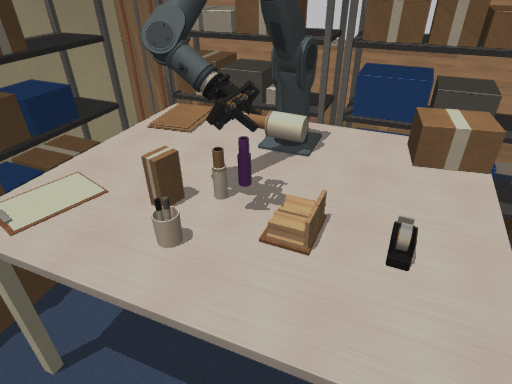

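View pics/top5.png

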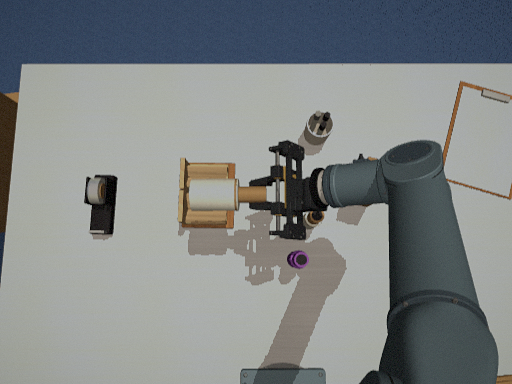

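Problem: with the tool this flat, lowering into the wide cradle would put my wrist into the slim roll, which stands at about y=-76 and is 168 mm tall. I'll set the thick roll back upright near its original spot, lay the slim roll first, then return for the thick one.

```bash
python3 - <<'E'
from h import *
r1=toolR(0,-35)
plan([(grasp_tcp([505,-368,340],r1),r1)],nrows=18)
E
```

```text
t 9.65 p [518.1  66.  282.7] F [ 0.4  1.  -2. ] w 32.3 q [ 0.14  0.51  0.17  1.89 -1.01  1.36  0.86]
wp dist 442.0 ang 89.9 n 18
0 [-0.0, -5.0, -0.0] [-0.0126, -0.0007, -0.021]
1 [-0.0, -5.0, -0.0] [-0.0144, -0.0007, -0.0198]
2 [-0.0, -5.0, -0.0] [-0.0161, -0.0007, -0.0185]
3 [-0.0, -5.0, -0.0] [-0.0176, -0.0007, -0.017]
4 [-0.0, -5.0, -0.0] [-0.0191, -0.0007, -0.0154]
5 [-0.0, -5.0, -0.0] [-0.0203, -0.0007, -0.0137]
6 [-0.0, -5.0, -0.0] [-0.0214, -0.0007, -0.0119]
7 [-0.0, -5.0, -0.0] [-0.0224, -0.0007, -0.01]
8 [-0.0, -5.0, -0.0] [-0.0232, -0.0007, -0.008]
9 [-0.0, -5.0, -0.0] [-0.0238, -0.0007, -0.006]
10 [-0.0, -5.0, -0.0] [-0.0242, -0.0007, -0.0039]
11 [-0.0, -5.0, -0.0] [-0.0245, -0.0007, -0.0017]
12 [-0.0, -5.0, -0.0] [-0.0245, -0.0007, 0.0004]
13 [-0.0, -5.0, -0.0] [-0.0244, -0.0007, 0.0025]
14 [-0.0, -5.0, -0.0] [-0.0241, -0.0007, 0.0046]
15 [-0.0, -5.0, -0.0] [-0.0236, -0.0007, 0.0067]
16 [-0.0, -5.0, -0.0] [-0.0229, -0.0007, 0.0088]
17 [-0.0, -5.0, -0.0] [-0.0221, -0.0007, 0.0107]
```

Call:
{"name": "servo_tool", "arguments": {
  "plan": [
    [[0, 0, 0, 0.016, 0, -0.012, -1], [0, -3, 0, 0.016, 0, -0.012, -1], [0, -5, 0, -0.013, 0, -0.021, -1], [0, -5, 0, -0.014, -0.001, -0.02, -1], [0, -5, 0, -0.016, -0.001, -0.018, -1], [0, -5, 0, -0.018, -0.001, -0.017, -1], [0, -5, 0, -0.019, -0.001, -0.015, -1], [0, -5, 0, -0.02, -0.001, -0.014, -1], [0, -5, 0, -0.021, -0.001, -0.012, -1], [0, -5, 0, -0.022, -0.001, -0.01, -1]]
  ]
}}

```text
t: 10.65
eef_pos: [510.7, -129.4, 347.3]
tool_rot: [-3.139, -0.205, 1.569]
contact_force: [-0.2, 0.8, -1.7]
width: 32.4
```

Call:
{"name": "servo_tool", "arguments": {
  "plan": [
    [[0, -5, 0, -0.023, -0.001, -0.008, -1], [0, -5, 0, -0.024, -0.001, -0.006, -1], [0, -5, 0, -0.024, -0.001, -0.003, -1], [0, -5, 0, -0.025, -0.001, -0.001, -1], [0, -5, 0, -0.025, -0.001, 0.001, -1], [0, -5, 0, -0.025, -0.001, 0.003, -1], [0, -5, 0, -0.024, -0.001, 0.004, -1], [0, -5, 0, -0.024, -0.001, 0.006, -1], [0, -5, 0, -0.018, -0.001, 0.006, -1], [0, -3, 0, -0.01, -0.001, 0.004, -1]]
  ]
}}

```text
t: 11.65
eef_pos: [500.0, -354.2, 375.3]
tool_rot: [-3.137, 0.632, 1.571]
contact_force: [-0.8, 0.2, -2.0]
width: 32.4
```

```bash
python3 - <<'E'
from h import *
r1=toolR(0,-35)
plan([(grasp_tcp([510,-365,340],r1),r1),(grasp_tcp([510,-365,155],r1),r1)],vmax=30)
E
```

```text
t 11.65 p [ 500.  -354.2  375.3] F [-0.8  0.2 -2. ] w 32.4 q [-0.24  0.29  0.58  1.81  0.55  0.96  0.02]
wp dist 46.0 ang 1.2 n 2
0 [-0.1, 0.6, 0.0] [0.006, 0.0051, 0.0215]
1 [-0.1, 0.6, 0.0] [0.0058, 0.005, 0.0215]
wp dist 185.0 ang 0.0 n 7
2 [0.0, 0.0, 0.0] [0.0152, 0.0, 0.0216]
3 [0.0, 0.0, 0.0] [0.0152, 0.0, 0.0216]
4 [0.0, 0.0, 0.0] [0.0152, 0.0, 0.0216]
5 [0.0, 0.0, 0.0] [0.0152, 0.0, 0.0216]
6 [0.0, 0.0, 0.0] [0.0152, 0.0, 0.0216]
7 [0.0, 0.0, 0.0] [0.0152, 0.0, 0.0216]
8 [0.0, 0.0, 0.0] [0.0152, 0.0, 0.0216]
```

Call:
{"name": "servo_tool", "arguments": {
  "plan": [
    [[0, 0.6, 0, 0.006, 0.003, 0.021, -1], [0, 0.6, 0, 0.006, 0.003, 0.021, -1], [0, 0, 0, 0.015, 0, 0.022, -1], [0, 0, 0, 0.015, 0, 0.022, -1], [0, 0, 0, 0.015, 0, 0.022, -1], [0, 0, 0, 0.015, 0, 0.022, -1], [0, 0, 0, 0.015, 0, 0.022, -1], [0, 0, 0, 0.015, 0, 0.022, -1], [0, 0, 0, 0.008, 0, 0.011, -1], [0, 0, 0, 0, 0, 0, -1]]
  ]
}}

```text
t: 12.65
eef_pos: [505.2, -369.3, 159.5]
tool_rot: [-3.134, 0.608, 1.574]
contact_force: [0.0, -0.1, -1.0]
width: 32.2
```

```bash
python3 - <<'E'
from h import *
r1=toolR(0,-35)
p=ctrl.get_state()['eef_pos'];print(p-grasp_tcp([0,0,0],r1))
plan([(grasp_tcp([506,-365,139],r1),r1)],vmax=5)
im,d=optics.grab_frame('wrist');cv2.imwrite('pics/w6.png',im)
im,d=optics.grab_frame('scene');cv2.imwrite('pics/s6.png',cv2.resize(im[60:260,80:300],None,fx=3,fy=3))
E
```

```text
[ 505.1555856  -364.76021531  166.0066009 ]
t 12.65 p [ 505.2 -369.3  159.5] F [ 0.  -0.1 -1. ] w 32.2 q [-0.16  0.64  0.58  1.96  0.53  0.51 -0.16]
wp dist 27.0 ang 0.4 n 6
0 [-0.1, -0.0, 0.0] [0.0025, 0.0002, 0.0037]
1 [-0.1, -0.0, 0.0] [0.0025, 0.0002, 0.0037]
2 [-0.1, -0.0, 0.0] [0.0025, 0.0002, 0.0037]
3 [-0.1, -0.0, 0.0] [0.0025, 0.0002, 0.0037]
4 [-0.1, -0.0, 0.0] [0.0025, 0.0001, 0.0037]
5 [-0.1, -0.0, 0.0] [0.0025, 0.0001, 0.0037]
```

View pics/s6.png

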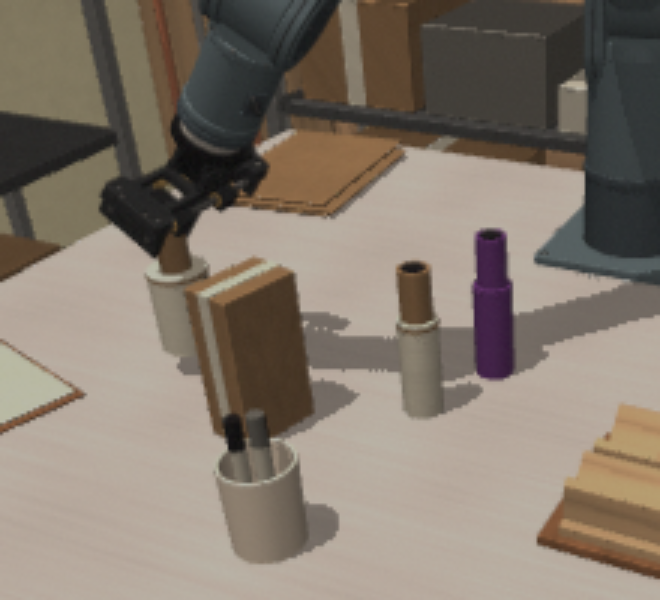

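View pics/w6.png

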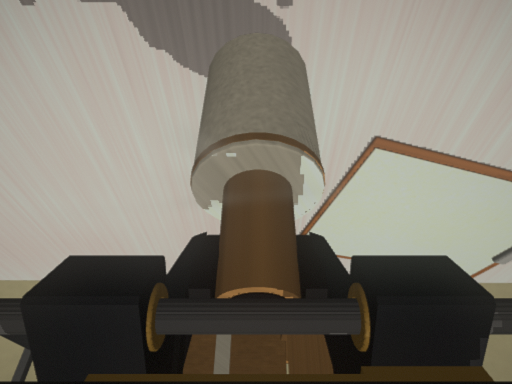

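Call:
{"name": "servo_tool", "arguments": {
  "plan": [
    [[0, 0, 0, 0.003, 0, 0.005, -1], [0, 0, 0, 0.003, 0, 0.005, -1], [0, 0, 0, 0.003, 0, 0.004, -1], [0, 0, 0, 0.003, 0, 0.004, -1], [0, 0, 0, 0.002, 0, 0.002, -1], [0, 0, 0, 0.001, 0, 0.001, -1], [0, 0, 0, 0, 0, 0, -1], [0, 0, 0, 0, 0, 0, -1], [0, 0, 0, 0, 0, 0, -1], [0, 0, 0, 0, 0, 0, -1]]
  ]
}}

```text
t: 13.75
eef_pos: [506.1, -369.9, 135.6]
tool_rot: [-3.139, 0.609, 1.571]
contact_force: [0.4, -0.2, -2.8]
width: 32.4
```

```bash
python3 - <<'E'
from h import *
r1=toolR(0,-35)
p=ctrl.get_state()['eef_pos'];print(p-grasp_tcp([0,0,0],r1))
plan([(grasp_tcp([505,-365,139],r1),r1)],vmax=5)
E
```

```text
[ 506.13833797 -365.33652369  142.13660105]
t 13.75 p [ 506.1 -369.9  135.6] F [ 0.4 -0.2 -2.8] w 32.4 q [-0.16  0.69  0.58  1.96  0.54  0.46 -0.19]
wp dist 3.0 ang 0.2 n 1
0 [-0.1, -0.1, -0.0] [0.0021, -0.0011, 0.0024]
```

Call:
{"name": "servo_tool", "arguments": {
  "plan": [
    [[0, 0, 0, 0.001, 0, 0.0015, -1], [0, 0, 0, 0.001, 0, 0.0015, -1], [0, 0, 0, 0, 0, 0, -1], [0, 0, 0, 0, 0, 0, -1], [0, 0, 0, 0, 0, 0, -1], [0, 0, 0, 0, 0, 0, -1], [0, 0, 0, 0, 0, 0, -1], [0, 0, 0, 0, 0, 0, -1], [0, 0, 0, 0, 0, 0, -1], [0, 0, 0, 0, 0, 0, -1]]
  ]
}}

```text
t: 14.75
eef_pos: [506.1, -370.0, 131.8]
tool_rot: [-3.139, 0.609, 1.571]
contact_force: [-1.1, 0.1, 1.5]
width: 32.3
```

Call:
{"name": "servo_tool", "arguments": {
  "plan": [
    [[0, 0, 0, 0, 0, 0, -0.2], [0, 0, 0, 0, 0, 0, -0.1], [0, 0, 0, 0, 0, 0, 0.1], [0, 0, 0, 0, 0, 0, 0.4], [0, 0, 0, 0, 0, 0, 0.8], [0, 0, 0, 0, 0, 0, 1], [0, 0, 0, 0, 0, -0.005, 1], [0, 0, 0, 0, 0, -0.015, 1], [0, 0, 0, 0, 0, -0.025, 1], [0, 0, 0, 0, 0, -0.03, 1]]
  ]
}}

```text
t: 15.75
eef_pos: [505.7, -326.3, 194.3]
tool_rot: [-3.138, 0.609, 1.571]
contact_force: [0.4, 0.6, 0.0]
width: 88.0
```

```bash
python3 - <<'E'
from h import *
im,d=optics.grab_frame('wrist');cv2.imwrite('pics/w7.png',im)
r0=toolR(0,-35);r1=toolR(-30,-40);z=r1.as_matrix()[:,2];g=grasp_tcp([488.9,-75.9,154],r1)
print(g,(g-z*100))
plan([([500,-310,330],r0),(g-z*130,r1),(g-z*60,r1)],vmax=40)
E
```

```text
[486.32884956 -80.35336319 147.87164446] [518.46823005 -24.68632327 224.47608877]
t 15.8 p [ 508.6 -324.1  197.6] F [1.6 1.1 2.7] w 88.2 q [-0.26  0.55  0.59  1.97  0.53  0.61 -0.19]
wp dist 133.0 ang 0.2 n 4
0 [0.0, -0.0, -0.0] [-0.016, -0.0021, -0.0292]
1 [0.0, -0.0, -0.0] [-0.016, -0.0021, -0.0292]
2 [0.0, -0.0, -0.0] [-0.0161, -0.0021, -0.0292]
3 [0.0, -0.0, -0.0] [-0.0161, -0.0021, -0.0291]
wp dist 314.0 ang 30.4 n 8
4 [2.3, -0.6, 3.0] [0.0368, 0.0023, -0.0135]
5 [2.3, -0.6, 3.0] [0.0368, -0.0002, -0.0139]
6 [2.3, -0.6, 3.0] [0.0365, -0.0026, -0.0142]
7 [2.3, -0.6, 3.0] [0.0362, -0.0051, -0.0145]
8 [2.3, -0.6, 3.0] [0.0357, -0.0075, -0.0146]
9 [2.3, -0.6, 3.0] [0.0351, -0.01, -0.0146]
10 [2.3, -0.6, 3.0] [0.0344, -0.0123, -0.0145]
11 [2.3, -0.6, 3.0] [0.0335, -0.0147, -0.0144]
wp dist 70.0 ang 0.0 n 2
12 [0.0, 0.0, 0.0] [0.0, 0.0, 0.035]
13 [0.0, 0.0, 0.0] [0.0, 0.0, 0.035]
```

View pics/w7.png

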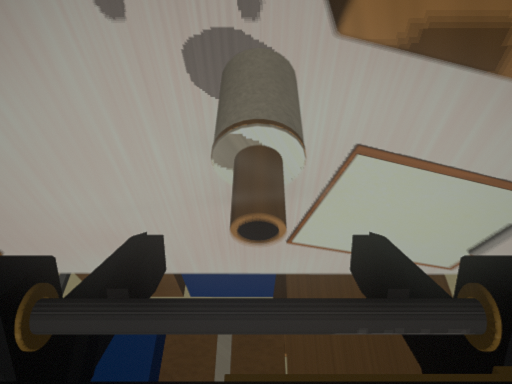

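```bash
python3 - <<'E'
from h import *
r0=toolR(0,-35);r1=toolR(-30,-45);z=r1.as_matrix()[:,2];g=grasp_tcp([488.9,-75.9,154],r1)
print(g)
plan([([500,-310,330],r0),(g-z*130,r1),(g-z*60,r1)],vmax=40)
E
```

```text
[486.07157288 -80.79897949 148.34314575]
t 15.8 p [ 508.6 -324.1  197.6] F [1.6 1.1 2.7] w 88.2 q [-0.26  0.55  0.59  1.97  0.53  0.61 -0.19]
wp dist 133.0 ang 0.2 n 4
0 [0.0, -0.0, -0.0] [-0.016, -0.0021, -0.0292]
1 [0.0, -0.0, -0.0] [-0.016, -0.0021, -0.0292]
2 [0.0, -0.0, -0.0] [-0.0161, -0.0021, -0.0292]
3 [0.0, -0.0, -0.0] [-0.0161, -0.0021, -0.0291]
wp dist 323.0 ang 31.6 n 9
4 [2.1, -1.1, 2.6] [0.0338, 0.0026, -0.0119]
5 [2.1, -1.1, 2.6] [0.0336, 0.0006, -0.0126]
6 [2.1, -1.1, 2.6] [0.0334, -0.0014, -0.0132]
7 [2.1, -1.1, 2.6] [0.033, -0.0033, -0.0138]
8 [2.1, -1.1, 2.6] [0.0325, -0.0053, -0.0142]
9 [2.1, -1.1, 2.6] [0.032, -0.0073, -0.0146]
10 [2.1, -1.1, 2.6] [0.0313, -0.0093, -0.0149]
11 [2.1, -1.1, 2.6] [0.0306, -0.0112, -0.0151]
12 [2.1, -1.1, 2.6] [0.0298, -0.0131, -0.0152]
wp dist 70.0 ang 0.0 n 2
13 [0.0, 0.0, 0.0] [-0.0, -0.0, 0.035]
14 [0.0, 0.0, 0.0] [-0.0, -0.0, 0.035]
```

Call:
{"name": "servo_tool", "arguments": {
  "plan": [
    [[0, 0, 0, -0.01, -0.001, -0.017, 1], [0, 0, 0, -0.017, -0.002, -0.03, 1], [0, 0, 0, -0.017, -0.002, -0.03, 1], [0, 0, 0, -0.017, -0.002, -0.03, 1], [2.1, -1.1, 2.6, 0.034, 0.002, -0.015, 1], [2.1, -1.1, 2.6, 0.034, 0, -0.015, 1], [2.1, -1.1, 2.6, 0.033, -0.001, -0.014, 1], [2.1, -1.1, 2.6, 0.033, -0.003, -0.014, 1], [2.1, -1.1, 2.6, 0.033, -0.005, -0.014, 1], [2.1, -1.1, 2.6, 0.032, -0.007, -0.014, 1]]
  ]
}}

```text
t: 16.8
eef_pos: [515.7, -102.9, 263.1]
tool_rot: [-3.134, 0.726, 1.224]
contact_force: [1.3, 0.2, 0.3]
width: 88.0
```

```bash
python3 - <<'E'
from h import *
r1=toolR(-30,-45);z=r1.as_matrix()[:,2];g=grasp_tcp([488.9,-75.9,154],r1)
plan([(g-z*120,r1),(g-z*60,r1)],vmax=35)
E
```

```text
t 16.8 p [ 515.7 -102.9  263.1] F [1.3 0.2 0.3] w 88.0 q [-0.64  0.58  0.56  1.77  0.36  1.24 -0.63]
wp dist 101.0 ang 10.4 n 3
0 [2.2, -1.1, 2.5] [0.0298, -0.0078, -0.0135]
1 [2.2, -1.1, 2.5] [0.0292, -0.0096, -0.0138]
2 [2.2, -1.1, 2.5] [0.0285, -0.0114, -0.0139]
wp dist 60.0 ang 0.0 n 2
3 [0.0, 0.0, 0.0] [-0.0, -0.0, 0.03]
4 [0.0, 0.0, 0.0] [-0.0, -0.0, 0.03]
```

Call:
{"name": "servo_tool", "arguments": {
  "plan": [
    [[2.2, -1.1, 2.5, 0.03, -0.008, -0.014, 1], [2.2, -1.1, 2.5, 0.029, -0.01, -0.014, 1], [2.2, -1.1, 2.5, 0.028, -0.011, -0.014, 1], [0, 0, 0, 0, 0, 0.02, 1], [0, 0, 0, 0, 0, 0.03, 1], [0, 0, 0, 0, 0, 0.01, 1], [0, 0, 0, 0, 0, 0, 1], [0, 0, 0, 0, 0, 0, 1], [0, 0, 0, 0, 0, 0, 1], [0, 0, 0, 0, 0, 0, 1]]
  ]
}}

```text
t: 17.8
eef_pos: [505.1, -44.7, 192.8]
tool_rot: [3.141, 0.784, 1.046]
contact_force: [-0.1, -0.2, -0.3]
width: 88.0
```

```bash
python3 - <<'E'
from h import *
r1=toolR(-30,-45);z=r1.as_matrix()[:,2];g=grasp_tcp([488.9,-75.9,154],r1)
plan([(g,r1)],vmax=15)
im,d=optics.grab_frame('wrist');cv2.imwrite('pics/w8.png',im)
im,d=optics.grab_frame('top');cv2.imwrite('pics/t8.png',im)
E
```

```text
t 17.8 p [505.1 -44.7 192.8] F [-0.1 -0.2 -0.3] w 88.0 q [-0.67  0.76  0.53  1.7   0.23  1.3  -0.81]
wp dist 60.0 ang 0.1 n 5
0 [-0.0, -0.0, -0.0] [0.0005, 0.0003, 0.012]
1 [-0.0, -0.0, -0.0] [0.0005, 0.0003, 0.012]
2 [-0.0, -0.0, -0.0] [0.0005, 0.0003, 0.012]
3 [-0.0, -0.0, -0.0] [0.0005, 0.0003, 0.012]
4 [-0.0, -0.0, -0.0] [0.0005, 0.0003, 0.012]
```

View pics/w8.png

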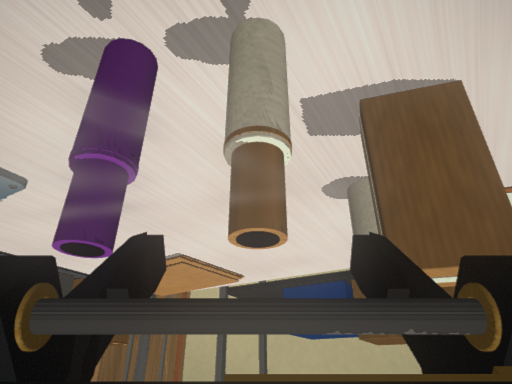

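View pics/t8.png

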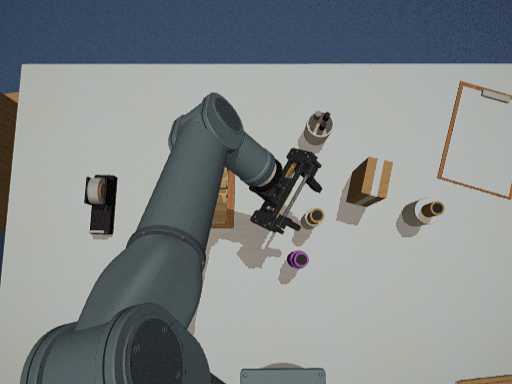

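The slim roll's handle is at (258,195), centred between the jaws. The purple one at (85,240) is off to the side and out of the path. Advancing and grasping.

Call:
{"name": "servo_tool", "arguments": {
  "plan": [
    [[0, 0, 0, 0.001, 0, 0.01, 0.8], [0, 0, 0, 0.001, 0, 0.015, 0.6], [0, 0, 0, 0, 0.001, 0.015, 0.5], [0, 0, 0, 0, 0, 0.012, 0.5], [0, 0, 0, 0, 0, 0.008, 0.5], [0, 0, 0, 0, 0, 0, 0.2], [0, 0, 0, 0, 0, 0, 0], [0, 0, 0, 0, 0, 0, -0.2], [0, 0, 0, 0, 0, 0, -0.5], [0, 0, 0, 0, 0, 0, -1]]
  ],
  "squeeze": 55
}}

```text
t: 18.9
eef_pos: [485.0, -81.1, 148.6]
tool_rot: [-3.141, 0.785, 1.046]
contact_force: [-0.1, 0.4, 0.4]
width: 32.3
```

Call:
{"name": "servo_tool", "arguments": {
  "plan": [
    [[0, 0, 0, 0, 0, 0, -1], [0, 0, 0, 0, 0, 0, -1], [0, 0, 0, 0, 0, 0, -1], [0, 0, 0, -0.003, 0, -0.003, -1], [0, 0, 0, -0.007, 0, -0.007, -1], [0, 0, 0, -0.014, 0, -0.014, -1], [0, 0, 0, -0.014, 0, -0.014, -1], [0, 0, 0, -0.01, 0, -0.01, -1], [0, 0, 0, 0, 0, 0, -1], [0, 0, 0, 0, 0, 0, -1]]
  ]
}}

```text
t: 19.9
eef_pos: [484.6, -81.2, 216.0]
tool_rot: [-3.141, 0.784, 1.046]
contact_force: [0.3, -0.1, -1.6]
width: 32.4
```

```bash
python3 - <<'E'
from h import *
r0=toolR(-30,-45);r1=toolR(-0.6,45)
p=ctrl.get_state()['eef_pos'];print(p-grasp_tcp([0,0,0],r0))
im,d=optics.grab_frame('wrist');cv2.imwrite('pics/w9.png',im)
plan([(grasp_tcp([520,-60,350],r0),r0)],vmax=40)
plan([(grasp_tcp([520,-60,350],r0),r0),(grasp_tcp([603,60,280],r1),r1)],nrows=18)
E
```

```text
[487.44229529 -76.32172088 221.68890148]
t 19.95 p [484.4 -81.2 215.7] F [-0.7 -0.3 -1.1] w 32.3 q [-0.66  0.69  0.56  1.77  0.27  1.28 -0.78]
wp dist 134.0 ang 0.1 n 4
0 [-0.0, -0.0, -0.0] [-0.0173, 0.005, -0.0282]
1 [-0.0, -0.0, -0.0] [-0.0173, 0.005, -0.0282]
2 [-0.0, -0.0, -0.0] [-0.0173, 0.005, -0.0282]
3 [-0.0, -0.0, -0.0] [-0.0173, 0.0051, -0.0281]
t 19.95 p [484.4 -81.2 215.7] F [-0.7 -0.3 -1.1] w 32.3 q [-0.66  0.69  0.56  1.77  0.27  1.28 -0.78]
wp dist 134.0 ang 0.1 n 18
0 [-0.0, -0.0, -0.0] [-0.0039, 0.0011, -0.0063]
1 [-0.0, -0.0, -0.0] [-0.0039, 0.0011, -0.0063]
2 [-0.0, -0.0, -0.0] [-0.0039, 0.0011, -0.0063]
3 [-0.0, -0.0, -0.0] [-0.0039, 0.0011, -0.0063]
4 [-0.0, -0.0, -0.0] [-0.0039, 0.0011, -0.0063]
5 [-0.0, -0.0, -0.0] [-0.0039, 0.0011, -0.0063]
6 [-0.0, -0.0, -0.0] [-0.0039, 0.0011, -0.0063]
7 [-0.0, -0.0, -0.0] [-0.0039, 0.0011, -0.0063]
8 [-0.0, -0.0, -0.0] [-0.0039, 0.0011, -0.0063]
9 [-0.0, -0.0, -0.0] [-0.0039, 0.0011, -0.0063]
10 [-0.0, -0.0, -0.0] [-0.0039, 0.0011, -0.0063]
11 [-0.0, -0.0, -0.0] [-0.0039, 0.0011, -0.0063]
12 [-0.0, -0.0, -0.0] [-0.0039, 0.0
[... 393 characters left out ...]
.8] [0.0093, 0.0012, -0.0014]
21 [0.0, 4.9, -1.8] [0.0094, 0.0015, -0.0006]
22 [0.0, 4.9, -1.8] [0.0093, 0.0018, 0.0002]
23 [0.0, 4.9, -1.8] [0.0092, 0.0021, 0.001]
24 [0.0, 4.9, -1.8] [0.009, 0.0024, 0.0017]
25 [0.0, 4.9, -1.8] [0.0088, 0.0027, 0.0025]
26 [0.0, 4.9, -1.8] [0.0084, 0.003, 0.0032]
27 [0.0, 4.9, -1.8] [0.008, 0.0032, 0.0039]
28 [0.0, 4.9, -1.8] [0.0076, 0.0035, 0.0046]
29 [0.0, 4.9, -1.8] [0.007, 0.0037, 0.0052]
30 [0.0, 4.9, -1.8] [0.0065, 0.0039, 0.0058]
31 [0.0, 4.9, -1.8] [0.0058, 0.0041, 0.0063]
32 [0.0, 4.9, -1.8] [0.0051, 0.0043, 0.0068]
33 [0.0, 4.9, -1.8] [0.0044, 0.0044, 0.0072]
34 [0.0, 4.9, -1.8] [0.0036, 0.0046, 0.0075]
35 [0.0, 4.9, -1.8] [0.0028, 0.0047, 0.0078]
```

View pics/w9.png

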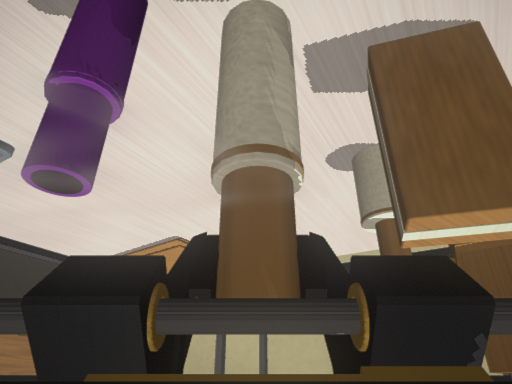

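Call:
{"name": "servo_tool", "arguments": {
  "plan": [
    [[0, 0, 0, -0.01, 0.003, -0.015, -1], [0, 0, 0, -0.017, 0.005, -0.028, -1], [0, 0, 0, -0.017, 0.005, -0.028, -1], [0, 0, 0, -0.017, 0.005, -0.028, -1], [0, 2.5, -0.9, 0, 0.003, -0.015, -1], [0, 4.9, -1.8, 0.009, 0.001, -0.003, -1], [0, 4.9, -1.8, 0.009, 0.001, -0.002, -1], [0, 4.9, -1.8, 0.009, 0.001, -0.001, -1], [0, 4.9, -1.8, 0.009, 0.001, 0, -1], [0, 4.9, -1.8, 0.009, 0.002, 0, -1]]
  ]
}}

```text
t: 20.95
eef_pos: [544.6, -24.1, 319.0]
tool_rot: [-3.046, 0.301, 1.222]
contact_force: [-0.3, -1.1, -1.4]
width: 32.5
```

Call:
{"name": "servo_tool", "arguments": {
  "plan": [
    [[0, 4.9, -1.8, 0.009, 0.002, 0.001, -1], [0, 4.9, -1.8, 0.009, 0.002, 0.002, -1], [0, 4.9, -1.8, 0.009, 0.003, 0.002, -1], [0, 4.9, -1.8, 0.008, 0.003, 0.003, -1], [0, 4.9, -1.8, 0.008, 0.003, 0.004, -1], [0, 4.9, -1.8, 0.007, 0.004, 0.005, -1], [0, 4.9, -1.8, 0.007, 0.004, 0.005, -1], [0, 4.9, -1.8, 0.006, 0.004, 0.006, -1], [0, 4.9, -1.8, 0.006, 0.004, 0.006, -1], [0, 4.9, -1.8, 0.005, 0.004, 0.007, -1]]
  ]
}}

```text
t: 21.95
eef_pos: [592.7, 46.1, 280.6]
tool_rot: [-3.085, -0.58, 1.463]
contact_force: [-1.3, -0.0, -2.6]
width: 32.3
```

```bash
python3 - <<'E'
from h import *
r1=toolR(-0.6,45)
plan([(grasp_tcp([603,60,280],r1),r1),(grasp_tcp([603,75,115],r1),r1)],vmax=30)
im,d=optics.grab_frame('wrist');cv2.imwrite('pics/w10.png',im)
im,d=optics.grab_frame('scene');cv2.imwrite('pics/s10.png',im)
E
```

```text
t 21.95 p [592.7  46.1 280.6] F [-1.3 -0.  -2.6] w 32.3 q [-0.01  0.49  0.21  1.69 -0.73  1.2   0.44]
wp dist 23.0 ang 12.6 n 2
0 [0.2, 5.8, -2.3] [0.0064, 0.0047, 0.0083]
1 [0.2, 5.8, -2.3] [0.0053, 0.005, 0.0089]
wp dist 166.0 ang 0.0 n 6
2 [0.0, 0.0, 0.0] [-0.0177, -0.0, 0.0212]
3 [0.0, 0.0, 0.0] [-0.0177, -0.0, 0.0212]
4 [0.0, 0.0, 0.0] [-0.0177, -0.0, 0.0212]
5 [0.0, 0.0, 0.0] [-0.0177, -0.0, 0.0212]
6 [0.0, 0.0, 0.0] [-0.0177, -0.0, 0.0212]
7 [0.0, 0.0, 0.0] [-0.0177, -0.0, 0.0212]
```

View pics/s10.png

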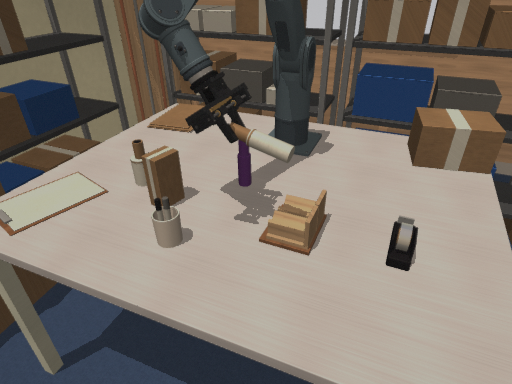

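Call:
{"name": "servo_tool", "arguments": {
  "plan": [
    [[0, 4.2, -1.5, 0.005, 0.003, 0.006, -1], [0, 4.2, -1.5, 0.004, 0.003, 0.006, -1], [0, 3.2, -1.5, 0.003, 0.003, 0.005, -1], [0, 0, 0, -0.01, 0, 0.012, -1], [0, 0, 0, -0.018, 0, 0.021, -1], [0, 0, 0, -0.018, 0, 0.021, -1], [0, 0, 0, -0.018, 0, 0.021, -1], [0, 0, 0, -0.018, 0, 0.021, -1], [0, 0, 0, -0.01, 0, 0.012, -1], [0, 0, 0, 0, 0, 0, -1]]
  ]
}}

```text
t: 23.05
eef_pos: [601.3, 77.0, 131.1]
tool_rot: [-3.137, -0.78, 1.553]
contact_force: [-0.5, 0.1, -1.4]
width: 32.2
```

```bash
python3 - <<'E'
from h import *
r1=toolR(-0.7,45)
p=ctrl.get_state()['eef_pos'];print('grasp',p-grasp_tcp([0,0,0],r1))
plan([(grasp_tcp([603,75,110],r1),r1)],vmax=15)
for n in ['wrist','scene','top']:
    c=cal(n);im,d=optics.grab_frame(n);cv2.imwrite(f'pics/{n}11.png',im);np.savez(f'{n}11.npz',im=im,d=d,c=np.array(c,dtype=object))
E
```

```text
grasp [601.27746623  71.29688225 136.7427791 ]
t 23.05 p [601.3  77.  131.1] F [-0.5  0.1 -1.4] w 32.2 q [ 0.11  0.76  0.08  1.74 -0.98  1.08  0.84]
wp dist 27.0 ang 0.4 n 2
0 [-0.0, 0.2, -0.1] [-0.0081, 0.0009, 0.0108]
1 [-0.0, 0.2, -0.1] [-0.0081, 0.0008, 0.0108]
```

View pics/wrist11.png

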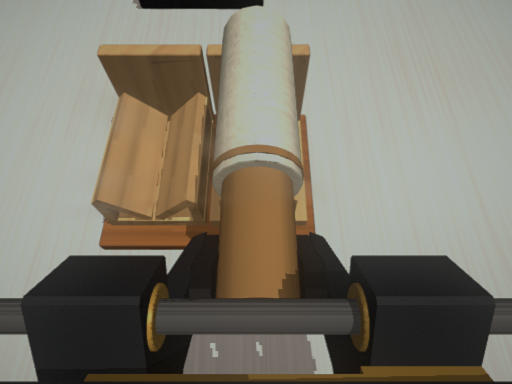

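View pics/scene11.png

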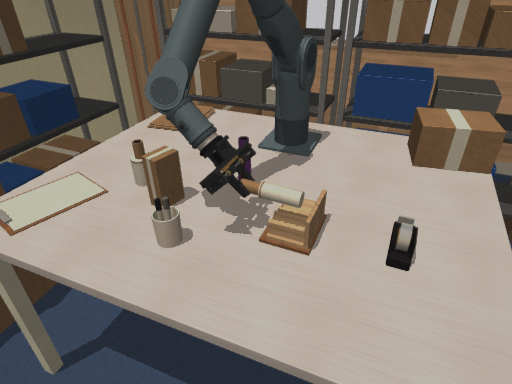

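View pics/top11.png

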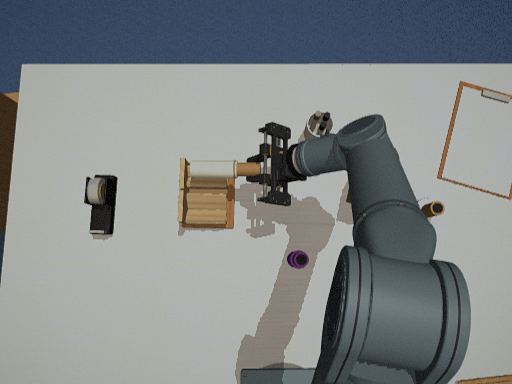

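```bash
cat >> h.py <<'E'
def rollaxis(n,tag,x0,r,ylo,yhi,zc):
    f=np.load(f'{n}{tag}.npz',allow_pickle=True);d,c=f['d'],f['c'].item();P=cloud(c,d)
    q=P[(d>0)&(abs(P[...,0]-x0)<r+3)&(P[...,1]>ylo)&(P[...,1]<yhi)&(P[...,2]>zc-5)&(P[...,2]<zc+r+8)]
    from scipy.optimize import least_squares
    ym=(ylo+yhi)/2
    def f(p):
        t=(q[:,1]-ym);return np.hypot(q[:,0]-p[0]-p[1]*t,(q[:,2]-p[2]-p[3]*t))-r
    s=least_squares(f,[x0,0,zc,0],loss='soft_l1',f_scale=1.5)
    print(n,'axis at y',ym,'x',s.x[0].round(1),'dx/dy',s.x[1].round(3),'z',s.x[2].round(1),'dz/dy',s.x[3].round(3),'res',np.abs(s.fun).mean().round(2),'n',len(q))
    return s.x
E
python3 - <<'E'
from h import *
rollaxis('top','11',602,22,130,215,137)
f=np.load('top11.npz',allow_pickle=True);d,c=f['d'],f['c'].item();P=cloud(c,d)
q=P[(d>0)&(abs(P[...,0]-602)<8)&(P[...,1]>90)&(P[...,1]<240)&(P[...,2]>130)]
print('y range high pts',q[:,1].min(),q[:,1].max(),q[q[:,2]>150][:,1].max(),q[q[:,2]>156][:,1].min())
E
```

```text
top axis at y 172.5 x 605.4 dx/dy 0.009 z 137.7 dz/dy -0.032 res 1.14 n 631
y range high pts 91.4935826235441 223.50254922942975 223.50254922942975 91.4935826235441
```

In the wrist view the slim roll (u≈258) is centred on the narrow cradle's end board (207–310), so the lateral position is right. I'll lower it to just above the V.

Call:
{"name": "servo_tool", "arguments": {
  "plan": [
    [[0, 0, 0, -0.005, 0, 0.005, -1], [0, 0, 0, -0.008, 0, 0.008, -1], [0, 0, 0, -0.008, 0, 0.008, -1], [0, 0, 0, -0.008, 0, 0.008, -1], [0, 0, 0, -0.006, 0, 0.006, -1], [0, 0, 0, -0.003, 0, 0.003, -1], [0, 0, 0, 0, 0, 0, -1], [0, 0, 0, 0, 0, 0, -1], [0, 0, 0, 0, 0, 0, -1], [0, 0, 0, 0, 0, 0, -1]]
  ]
}}

```text
t: 24.2
eef_pos: [603.3, 76.0, 80.2]
tool_rot: [3.138, -0.781, 1.557]
contact_force: [-0.4, 0.0, -1.5]
width: 32.2
```

```bash
python3 - <<'E'
from h import *
r1=toolR(-0.7,45)
p=ctrl.get_state()['eef_pos'];print('grasp',p-grasp_tcp([0,0,0],r1))
plan([])
for n in ['wrist','scene']:
    c=cal(n);im,d=optics.grab_frame(n);cv2.imwrite(f'pics/{n}12.png',im if n=='wrist' else cv2.resize(im[140:260,180:340],None,fx=5,fy=5));np.savez(f'{n}12.npz',im=im,d=d,c=np.array(c,dtype=object))
E
```

```text
grasp [603.22429225  70.32446963  85.86003228]
t 24.2 p [603.3  76.   80.2] F [-0.4  0.  -1.5] w 32.2 q [ 0.13  0.85  0.06  1.74 -1.02  1.02  0.92]
```

View pics/wrist12.png

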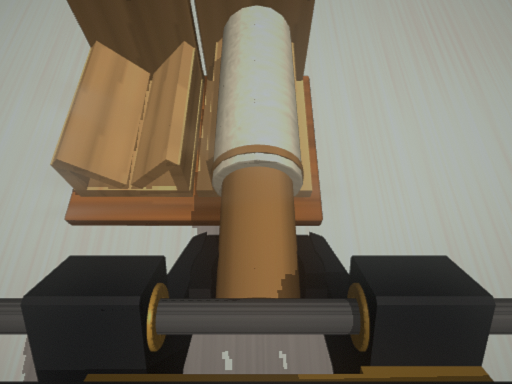

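View pics/scene12.png

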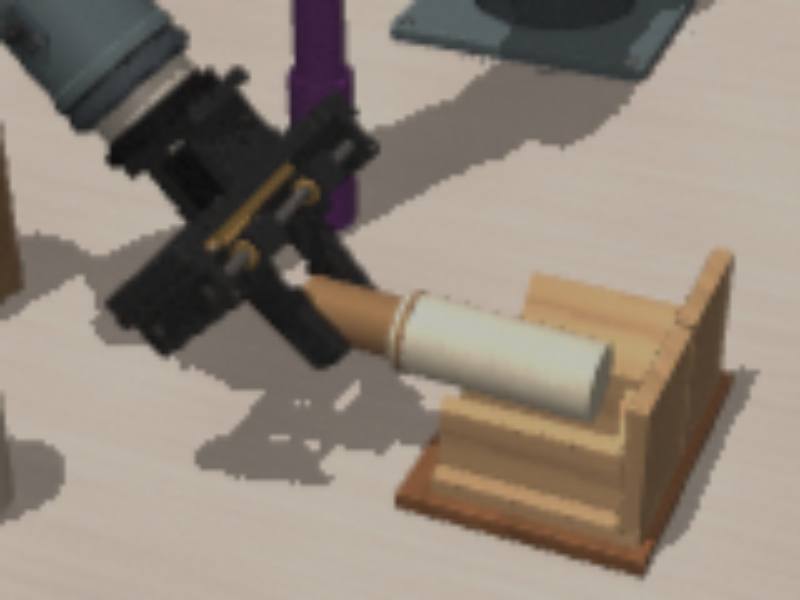

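Call:
{"name": "servo_tool", "arguments": {
  "plan": [
    [[0, 0, 0, 0.003, -0.001, 0.003, -1], [0, 0, 0, 0.004, 0, 0.004, -1], [0, 0, 0, 0.004, 0, 0.004, -1], [0, 0, 0, 0.003, 0, 0.003, -1], [0, 0, 0, -0.002, 0, 0.002, -1], [0, 0, 0, -0.002, 0, 0.002, -1], [0, 0, 0, -0.001, 0, 0.001, -1], [0, 0, 0, 0, 0, 0, -1], [0, 0, 0, 0, 0, 0, -1], [0, 0, 0, 0, 0, 0, -1]]
  ]
}}

```text
t: 25.3
eef_pos: [602.3, 95.5, 72.6]
tool_rot: [3.14, -0.781, 1.556]
contact_force: [-0.6, 0.1, -0.7]
width: 32.3
```

```bash
python3 - <<'E'
from h import *
r1=toolR(-0.7,45)
p=ctrl.get_state()['eef_pos'];print('grasp',p-grasp_tcp([0,0,0],r1))
plan([])
for n in ['wrist','scene','top']:
    c=cal(n);im,d=optics.grab_frame(n);cv2.imwrite(f'pics/{n}13.png',im if n!='scene' else cv2.resize(im[140:260,180:340],None,fx=5,fy=5));np.savez(f'{n}13.npz',im=im,d=d,c=np.array(c,dtype=object))
rollaxis('top','13',604,22,150,225,78)
f=np.load('top13.npz',allow_pickle=True);d,c=f['d'],f['c'].item();P=cloud(c,d)
q=P[(d>0)&(abs(P[...,0]-604)<8)&(P[...,1]>180)&(P[...,1]<270)&(P[...,2]>84)]
o=q[np.argsort(q[:,1])];print(o[::4].round().astype(int).tolist())
E
```

```text
grasp [602.22775669  89.8799399   78.21896806]
t 25.3 p [602.3  95.5  72.6] F [-0.6  0.1 -0.7] w 32.3 q [ 0.11  0.85  0.04  1.75 -1.04  0.99  0.92]
top axis at y 187.5 x 604.5 dx/dy 0.012 z 77.0 dz/dy -0.029 res 1.14 n 492
[[603, 180, 95], [605, 182, 99], [606, 184, 103], [600, 185, 98], [597, 187, 97], [604, 190, 101], [607, 190, 99], [607, 193, 98], [602, 195, 101], [600, 195, 97], [600, 198, 98], [600, 200, 99], [598, 200, 96], [600, 203, 97], [597, 205, 98], [605, 205, 97], [607, 208, 99], [602, 210, 100], [610, 211, 97], [602, 213, 98], [604, 215, 101], [608, 215, 98], [600, 218, 99], [602, 220, 100], [600, 221, 96], [597, 223, 97], [607, 225, 101], [610, 225, 100], [600, 228, 97], [607, 230, 101], [598, 231, 96], [598, 233, 96], [600, 235, 99], [611, 236, 96], [605, 238, 97], [602, 241, 98], [598, 241, 95], [606, 244, 94], [605, 248, 88], [600, 248, 99], [608, 248, 84], [597, 250, 100], [609, 253, 103], [607, 253, 99], [602, 256, 99], [602, 258, 101], [597, 258, 98]]
```

View pics/scene13.png

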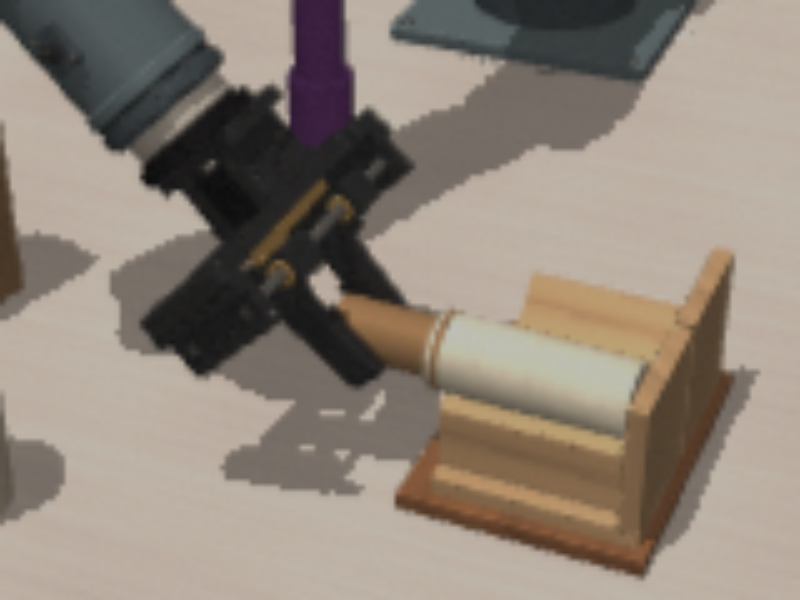

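View pics/wrist13.png

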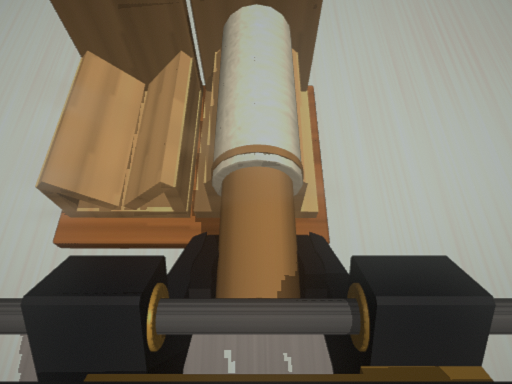

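Call:
{"name": "servo_tool", "arguments": {
  "plan": [
    [[0, 0.8, 0, 0.001, 0, 0.001, -1], [0, 0.8, 0, 0, 0, 0, -1], [0, 0, 0, -0.001, 0, 0.001, -1], [0, 0, 0, -0.001, 0, 0.001, -1], [0, 0, 0, -0.0005, 0, 0.0005, -1], [0, 0, 0, 0, 0, 0, -1], [0, 0, 0, 0, 0, 0, -1], [0, 0, 0, 0, 0, 0, -1], [0, 0, 0, 0, 0, 0, -1], [0, 0, 0, 0, 0, 0, -1]]
  ]
}}

```text
t: 26.45
eef_pos: [602.3, 97.3, 69.1]
tool_rot: [3.14, -0.809, 1.557]
contact_force: [-0.4, -0.3, -0.1]
width: 32.3
```

```bash
python3 - <<'E'
from h import *
r1=toolR(-0.7,46.6)
p=ctrl.get_state()['eef_pos'];print('grasp',p-grasp_tcp([0,0,0],r1))
plan([])
for n in ['top']:
    c=cal(n);im,d=optics.grab_frame(n);np.savez(f'{n}14.npz',im=im,d=d,c=np.array(c,dtype=object))
rollaxis('top','14',604,22,150,225,75)
E
```

```text
grasp [602.19297783  91.4736118   74.55100586]
t 26.45 p [602.3  97.3  69.1] F [-0.4 -0.3 -0.1] w 32.3 q [ 0.12  0.87  0.03  1.74 -1.05  1.    0.94]
top axis at y 187.5 x 604.4 dx/dy 0.007 z 76.0 dz/dy 0.004 res 1.21 n 497
```

Call:
{"name": "servo_tool", "arguments": {
  "plan": [
    [[0, 0, 0, -0.001, 0, 0.001, -1], [0, 0, 0, 0, 0, 0, -1], [0, 0, 0, 0, 0, 0, -1], [0, 0, 0, 0, 0, 0, -1], [0, 0, 0, 0, 0, 0, -0.25], [0, 0, 0, 0, 0, 0, -0.2], [0, 0, 0, 0, 0, 0, -0.1], [0, 0, 0, 0, 0, 0, 0.1], [0, 0, 0, 0, 0, 0, 0.1], [0, 0, 0, 0, 0, 0, 0.1]]
  ]
}}

```text
t: 27.5
eef_pos: [602.5, 97.4, 67.7]
tool_rot: [3.139, -0.809, 1.557]
contact_force: [-0.3, 1.0, -0.1]
width: 48.3
```

```bash
python3 - <<'E'
from h import *
plan([])
for n in ['wrist','scene','top']:
    c=cal(n);im,d=optics.grab_frame(n);cv2.imwrite(f'pics/{n}15.png',im if n!='scene' else cv2.resize(im[140:260,180:340],None,fx=5,fy=5));np.savez(f'{n}15.npz',im=im,d=d,c=np.array(c,dtype=object))
rollaxis('top','15',604,22,150,225,75)
E
```

```text
t 27.5 p [602.5  97.4  67.7] F [-0.3  1.  -0.1] w 48.3 q [ 0.12  0.87  0.03  1.74 -1.06  1.    0.94]
top axis at y 187.5 x 604.0 dx/dy 0.012 z 75.4 dz/dy 0.001 res 1.15 n 492
```

View pics/scene15.png

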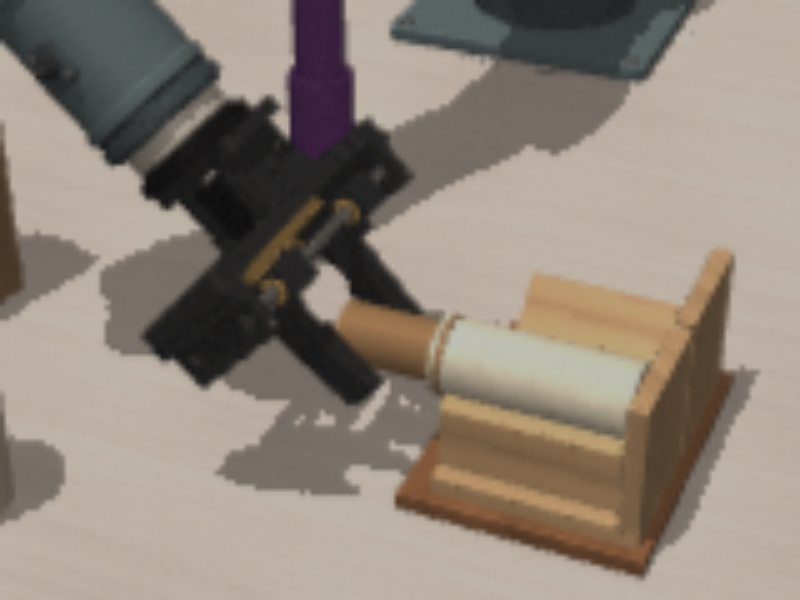

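View pics/wrist15.png

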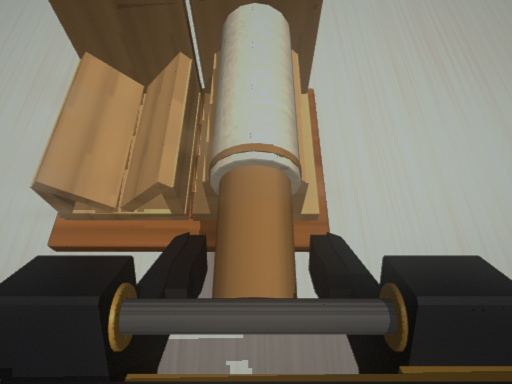

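Call:
{"name": "servo_tool", "arguments": {
  "plan": [
    [[0, 0, 0, 0, 0, -0.01, 0.1], [0, 0, 0, 0, 0, -0.025, 0.2], [0, 0, 0, 0, 0, -0.035, 0.5], [0, 0, 0, 0.01, 0, -0.035, 1], [0, -3, 0, 0.01, 0, -0.035, 1], [0, -5, 0, 0, -0.01, -0.035, 1], [0, -5, 0, -0.01, -0.01, -0.035, 1], [0, -6, 0, -0.02, -0.01, -0.035, 1], [0, -6, 0, -0.03, -0.01, -0.02, 1], [0, -6, 0, -0.03, -0.01, -0.01, 1]]
  ]
}}

```text
t: 28.65
eef_pos: [548.3, -149.5, 248.5]
tool_rot: [3.136, -0.262, 1.554]
contact_force: [-0.4, 0.3, -1.2]
width: 88.0
```

```bash
python3 - <<'E'
from h import *
from scipy.optimize import least_squares
plan([])
for n in ['scene','top']:
    c=cal(n);im,d=optics.grab_frame(n);cv2.imwrite(f'pics/{n}16.png',im );np.savez(f'{n}16.npz',im=im,d=d,c=np.array(c,dtype=object))
rollaxis('top','16',604,22,150,225,75)
for n in ['top','scene']:
    f=np.load(n+'16.npz',allow_pickle=True);d,c=f['d'],f['c'].item();P=cloud(c,d)
    q=P[(d>0)&(np.hypot(P[...,0]-506,P[...,1]+365)<40)]
    for lo,hi,r in [(10,90,33),(100,148,17)]:
        t=q[(q[:,2]>lo)&(q[:,2]<hi)]
        s=least_squares(lambda p:np.hypot(t[:,0]-p[0],t[:,1]-p[1])-r,[506,-365],loss='soft_l1',f_scale=1.5);print(n,'thick',s.x.round(1),len(t))
E
```

```text
t 28.65 p [ 548.3 -149.5  248.5] F [-0.4  0.3 -1.2] w 88.0 q [ 0.05  0.47  0.37  1.73 -0.46  1.12  0.61]
top axis at y 187.5 x 604.0 dx/dy 0.009 z 75.2 dz/dy 0.008 res 1.25 n 494
top thick [ 507.  -365.2] 247
top thick [ 513.3 -326. ] 5
scene thick [ 506.1 -363.8] 230
scene thick [ 506.2 -363. ] 137
```

View pics/top16.png

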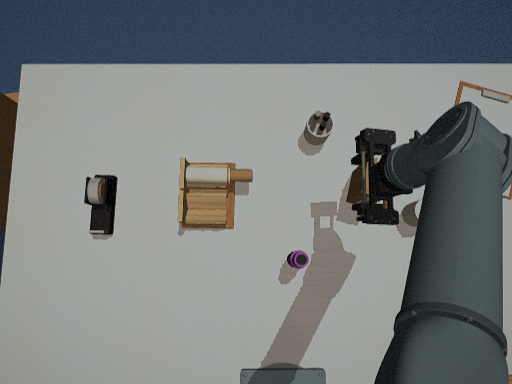

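View pics/scene16.png

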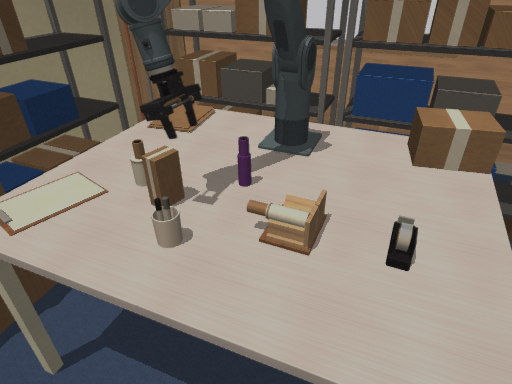

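```bash
python3 - <<'E'
from h import *
f=np.load('top16.npz',allow_pickle=True);d,c=f['d'],f['c'].item();P=cloud(c,d)
q=P[(d>0)&(abs(P[...,0]-603)<8)&(P[...,1]>40)&(P[...,1]<270)&(P[...,2]>84)]
o=q[np.argsort(q[:,1])];print('handle tip',o[:6].round(1).tolist()); t=q[q[:,2]>93];print('body start',np.sort(t[:,1])[:6].round(1))
r1=toolR(0,-40);z=r1.as_matrix()[:,2];g=grasp_tcp([506.1,-365.2,139],r1)
print(g)
plan([(g-z*130,r1),(g-z*45,r1),(g,r1)],vmax=30)
E
```

```text
handle tip [[605.7, 78.4, 92.9], [608.5, 78.4, 92.1], [598.7, 78.4, 89.2], [604.1, 78.5, 88.3], [601.6, 78.5, 87.7], [607.7, 80.9, 95.9]]
body start [80.9 80.9 83.5 83.5 86.  88.5]
[ 506.1        -370.34230088  132.87164446]
t 28.75 p [ 547.5 -149.   247.8] F [-0.5 -0.5 -0.9] w 88.4 q [ 0.05  0.47  0.37  1.73 -0.46  1.12  0.61]
wp dist 145.0 ang 55.1 n 7
0 [-0.0, -7.9, -0.2] [-0.0198, -0.0056, -0.0017]
1 [-0.0, -7.9, -0.2] [-0.0199, -0.0056, 0.001]
2 [-0.0, -7.9, -0.2] [-0.0195, -0.0057, 0.0037]
3 [-0.0, -7.9, -0.2] [-0.0188, -0.0057, 0.0064]
4 [-0.0, -7.9, -0.2] [-0.0177, -0.0058, 0.0089]
5 [-0.0, -7.9, -0.2] [-0.0163, -0.0058, 0.0112]
6 [-0.0, -7.9, -0.2] [-0.0146, -0.0059, 0.0134]
wp dist 85.0 ang 0.0 n 3
7 [0.0, 0.0, 0.0] [-0.0, 0.0, 0.0283]
8 [0.0, 0.0, 0.0] [-0.0, 0.0, 0.0283]
9 [0.0, 0.0, 0.0] [-0.0, 0.0, 0.0283]
wp dist 45.0 ang 0.0 n 2
10 [0.0, 0.0, 0.0] [0.0, 0.0, 0.0225]
11 [0.0, 0.0, 0.0] [0.0, 0.0, 0.0225]
```

Call:
{"name": "servo_tool", "arguments": {
  "plan": [
    [[0, -7, 0, -0.02, -0.005, -0.002, 1], [0, -7.9, 0, -0.02, -0.006, 0.001, 1], [0, -7.9, 0, -0.019, -0.006, 0.004, 1], [0, -7.9, 0, -0.019, -0.006, 0.006, 1], [0, -7.9, 0, -0.018, -0.006, 0.009, 1], [0, -7.9, 0, -0.016, -0.006, 0.011, 1], [0, -7.9, 0, -0.014, -0.006, 0.013, 1], [0, -0.8, 0, 0, 0, 0.025, 1], [0, 0, 0, 0, 0, 0.025, 1], [0, 0, 0, 0, 0, 0, 1]]
  ]
}}

```text
t: 29.75
eef_pos: [502.5, -313.4, 178.7]
tool_rot: [-3.137, 0.696, 1.555]
contact_force: [-0.2, -0.2, -0.4]
width: 88.0
```

```bash
python3 - <<'E'
from h import *
r1=toolR(0,-40);z=r1.as_matrix()[:,2];g=grasp_tcp([506.1,-365.2,139],r1)
plan([(g-z*40,r1),(g,r1)],vmax=15)
im,d=optics.grab_frame('wrist');cv2.imwrite('pics/w17.png',im)
E
```

```text
t 29.75 p [ 502.5 -313.4  178.7] F [-0.2 -0.2 -0.4] w 88.0 q [-0.49  0.7   0.84  2.02  0.38  0.52 -0.16]
wp dist 35.0 ang 1.1 n 3
0 [-0.3, -0.0, -0.2] [-0.0047, 0.0014, 0.0105]
1 [-0.3, -0.0, -0.2] [-0.0047, 0.0013, 0.0105]
2 [-0.3, -0.0, -0.2] [-0.0047, 0.0012, 0.0105]
wp dist 40.0 ang 0.0 n 3
3 [0.0, 0.0, 0.0] [0.0, 0.0, 0.0133]
4 [0.0, 0.0, 0.0] [0.0, 0.0, 0.0133]
5 [0.0, 0.0, 0.0] [0.0, 0.0, 0.0133]
```

View pics/w17.png

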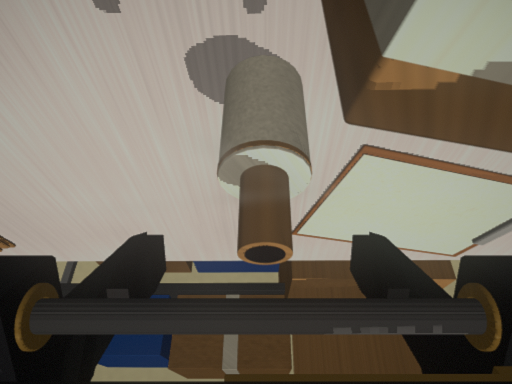

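The thick roll stands upright, with its handle at (265,215), about 4 mm to the right of the jaw centre. I'll correct that and grasp.

Call:
{"name": "servo_tool", "arguments": {
  "plan": [
    [[-0.3, 0, -0.3, -0.005, 0.0015, 0.01, 1], [-0.3, 0, -0.3, -0.005, 0.001, 0.011, 1], [-0.3, 0, -0.2, -0.004, 0.001, 0.01, 1], [0, 0, 0, 0, 0, 0.014, 1], [0, 0, 0, 0, 0, 0.014, 1], [0, 0, 0, 0, 0, 0.011, 0.9], [0, 0, 0, 0, 0, 0, 0.7], [0, 0, 0, 0, 0, 0, 0.4], [0, 0, 0, 0, 0, 0, 0.2], [0, 0, 0, 0, 0, 0, 0.1]]
  ]
}}

```text
t: 30.8
eef_pos: [508.7, -368.2, 136.4]
tool_rot: [3.135, 0.696, 1.572]
contact_force: [0.0, 0.1, -0.1]
width: 54.0
```

```bash
python3 - <<'E'
from h import *
r1=toolR(0,-40);z=r1.as_matrix()[:,2];g=grasp_tcp([506.1,-365.2,139],r1)
plan([(g,r1)],vmax=15)
im,d=optics.grab_frame('wrist');cv2.imwrite('pics/w18.png',im)
E
```

```text
t 30.8 p [ 508.7 -368.2  136.4] F [ 0.   0.1 -0.1] w 54.0 q [-0.35  0.8   0.79  1.99  0.39  0.37 -0.13]
wp dist 5.0 ang 0.5 n 1
0 [0.4, -0.1, 0.1] [0.0007, -0.0026, 0.0041]
```

View pics/w18.png

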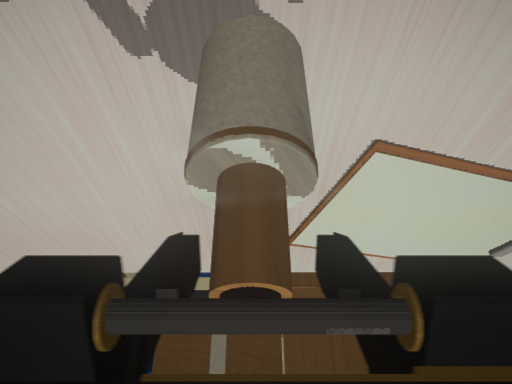

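Call:
{"name": "servo_tool", "arguments": {
  "plan": [
    [[0.4, 0, 0, 0.001, -0.0026, 0.004, 0.1], [0, 0, 0, 0, 0, 0, 0.1], [0, 0, 0, 0, 0, 0, 0], [0, 0, 0, 0, 0, 0, -0.1], [0, 0, 0, 0, 0, 0, -0.2], [0, 0, 0, 0, 0, 0, -0.4], [0, 0, 0, 0, 0, 0, -0.7], [0, 0, 0, 0, 0, 0, -1], [0, 0, 0, 0, 0, 0, -1], [0, 0, 0, 0, 0, 0, -1]]
  ],
  "squeeze": 55
}}

```text
t: 31.85
eef_pos: [505.7, -370.4, 132.5]
tool_rot: [-3.141, 0.696, 1.572]
contact_force: [0.4, -0.6, -0.1]
width: 32.5
```

Call:
{"name": "servo_tool", "arguments": {
  "plan": [
    [[0, 0, 0, 0, 0, 0, -1], [0, 0, 0, -0.003, 0, -0.004, -1], [0, 0, 0, -0.007, 0, -0.008, -1], [0, 0, 0, -0.013, 0, -0.015, -1], [0, 0, 0, -0.019, 0, -0.023, -1], [0, 0, 0, -0.019, 0, -0.023, -1], [0, 0, 0, -0.019, 0, -0.023, -1], [0, 0, 0, -0.019, 0, -0.023, -1], [0, 0, 0, -0.019, 0, -0.023, -1], [0, 0, 0, -0.013, 0, -0.015, -1]]
  ]
}}

```text
t: 32.85
eef_pos: [505.5, -370.8, 339.5]
tool_rot: [3.139, 0.695, 1.569]
contact_force: [0.5, 0.1, -1.8]
width: 32.2
```

```bash
python3 - <<'E'
from h import *
r1=toolR(-0.6,50)
im,d=optics.grab_frame('wrist');cv2.imwrite('pics/w19.png',im)
plan([(grasp_tcp([516.5,70,300],r1),r1)],nrows=18)
E
```

```text
t 32.9 p [ 506.4 -371.9  342.1] F [ 1.1 -2.3 -0.4] w 32.0 q [-0.44  0.43  0.89  1.87  0.46  0.78  0.06]
wp dist 451.0 ang 89.9 n 18
0 [0.0, 5.0, 0.0] [0.0214, 0.0005, -0.013]
1 [0.0, 5.0, 0.0] [0.0224, 0.0005, -0.0111]
2 [0.0, 5.0, 0.0] [0.0233, 0.0005, -0.0091]
3 [0.0, 5.0, 0.0] [0.024, 0.0005, -0.0071]
4 [0.0, 5.0, 0.0] [0.0245, 0.0005, -0.0049]
5 [0.0, 5.0, 0.0] [0.0249, 0.0004, -0.0028]
6 [0.0, 5.0, 0.0] [0.025, 0.0004, -0.0006]
7 [0.0, 5.0, 0.0] [0.025, 0.0004, 0.0016]
8 [0.0, 5.0, 0.0] [0.0247, 0.0004, 0.0037]
9 [0.0, 5.0, 0.0] [0.0243, 0.0004, 0.0059]
10 [0.0, 5.0, 0.0] [0.0237, 0.0004, 0.008]
11 [0.0, 5.0, 0.0] [0.0229, 0.0004, 0.01]
12 [0.0, 5.0, 0.0] [0.022, 0.0003, 0.012]
13 [0.0, 5.0, 0.0] [0.0209, 0.0003, 0.0138]
14 [0.0, 5.0, 0.0] [0.0196, 0.0003, 0.0156]
15 [0.0, 5.0, 0.0] [0.0181, 0.0003, 0.0172]
16 [0.0, 5.0, 0.0] [0.0166, 0.0003, 0.0188]
17 [0.0, 5.0, 0.0] [0.0149, 0.0003, 0.0201]
```

View pics/w19.png

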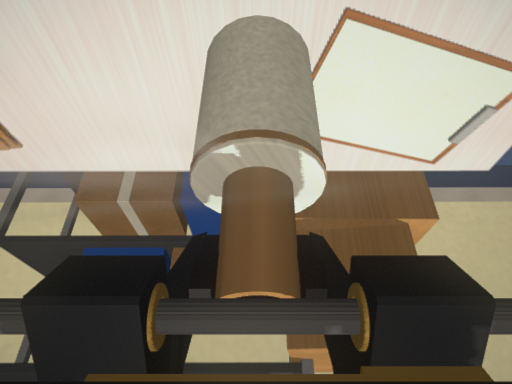

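Call:
{"name": "servo_tool", "arguments": {
  "plan": [
    [[0, 3, 0, 0.01, 0, -0.008, -1], [0, 5, 0, 0.022, 0, -0.012, -1], [0, 5, 0, 0.022, 0.001, -0.01, -1], [0, 5, 0, 0.023, 0.001, -0.008, -1], [0, 5, 0, 0.024, 0, -0.006, -1], [0, 5, 0, 0.025, 0, -0.004, -1], [0, 5, 0, 0.025, 0.001, -0.002, -1], [0, 5, 0, 0.025, 0, 0, -1], [0, 5, 0, 0.025, 0.001, 0.002, -1], [0, 5, 0, 0.025, 0, 0.004, -1]]
  ]
}}

```text
t: 33.9
eef_pos: [509.3, -134.6, 308.1]
tool_rot: [-3.141, -0.145, 1.571]
contact_force: [0.9, 0.3, -1.1]
width: 32.4
```

Call:
{"name": "servo_tool", "arguments": {
  "plan": [
    [[0, 5, 0, 0.024, 0, 0.006, -1], [0, 5, 0, 0.024, 0.001, 0.008, -1], [0, 5, 0, 0.023, 0, 0.01, -1], [0, 5, 0, 0.022, 0, 0.012, -1], [0, 5, 0, 0.021, 0.001, 0.014, -1], [0, 5, 0, 0.02, 0, 0.016, -1], [0, 5, 0, 0.018, 0, 0.017, -1], [0, 5, 0, 0.016, 0, 0.018, -1], [0, 2, 0, 0.008, 0, 0.01, -1], [0, 0, 0, 0, 0, 0, -1]]
  ]
}}

```text
t: 34.9
eef_pos: [510.5, 77.0, 287.2]
tool_rot: [-3.136, -0.875, 1.567]
contact_force: [0.1, -0.5, -0.5]
width: 32.1
```

```bash
python3 - <<'E'
from h import *
r1=toolR(-0.7,51.5)
plan([(grasp_tcp([517,85,125],r1),r1)],vmax=25)
im,d=optics.grab_frame('scene');cv2.imwrite('pics/s20.png',im)
E
```

```text
t 34.9 p [510.5  77.  287.2] F [ 0.1 -0.5 -0.5] w 32.1 q [-0.01  0.46  0.31  1.92 -1.    1.34  0.83]
wp dist 168.0 ang 1.6 n 7
0 [-0.1, 0.2, 0.0] [-0.0171, 0.001, 0.0168]
1 [-0.1, 0.2, 0.0] [-0.0171, 0.001, 0.0168]
2 [-0.1, 0.2, 0.0] [-0.0172, 0.001, 0.0167]
3 [-0.1, 0.2, 0.0] [-0.0172, 0.001, 0.0167]
4 [-0.1, 0.2, 0.0] [-0.0173, 0.001, 0.0166]
5 [-0.1, 0.2, 0.0] [-0.0173, 0.0009, 0.0166]
6 [-0.1, 0.2, 0.0] [-0.0174, 0.0009, 0.0165]
```

View pics/s20.png

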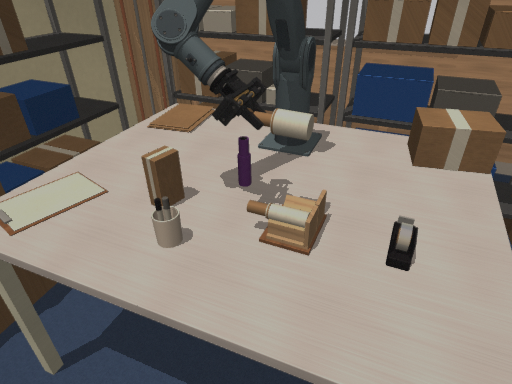

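Call:
{"name": "servo_tool", "arguments": {
  "plan": [
    [[0, 0.4, 0, -0.009, 0.001, 0.009, -1], [0, 0.4, 0, -0.017, 0.001, 0.017, -1], [0, 0.4, 0, -0.017, 0.001, 0.017, -1], [0, 0.2, 0, -0.017, 0.001, 0.017, -1], [0, 0, 0, -0.017, 0.001, 0.016, -1], [0, 0, 0, -0.017, 0.001, 0.016, -1], [0, 0, 0, -0.014, 0.001, 0.013, -1], [0, 0, 0, -0.008, 0, 0.007, -1], [0, 0, 0, 0, 0, 0, -1], [0, 0, 0, 0, 0, 0, -1]]
  ]
}}

```text
t: 35.95
eef_pos: [518.8, 90.6, 128.3]
tool_rot: [-3.141, -0.899, 1.571]
contact_force: [-0.2, 0.6, -1.3]
width: 32.3
```

```bash
python3 - <<'E'
from h import *
s=ctrl.get_state();rr=R.from_euler('xyz',s['tool_rot']);print('grasp',s['eef_pos']-rr.as_matrix()[:,2]*8)
r1=toolR(-0.7,51.5)
plan([(grasp_tcp([517,85,95],r1),r1)],vmax=15)
for n in ['wrist','scene','top']:
    c=cal(n);im,d=optics.grab_frame(n);cv2.imwrite(f'pics/{n}21.png',im if n!='scene' else cv2.resize(im[120:260,180:340],None,fx=4,fy=4));np.savez(f'{n}21.npz',im=im,d=d,c=np.array(c,dtype=object))
rollaxis('top','21',519,33,145,215,125)
E
```

```text
grasp [518.75637193  84.3004868  133.23382293]
t 35.95 p [518.8  90.6 128.3] F [-0.2  0.6 -1.3] w 32.3 q [ 0.03  0.75  0.23  1.95 -1.17  1.19  1.12]
wp dist 38.0 ang 0.7 n 3
0 [-0.2, -0.0, 0.1] [-0.0098, -0.0006, 0.0081]
1 [-0.2, -0.0, 0.1] [-0.0098, -0.0006, 0.0081]
2 [-0.2, -0.0, 0.1] [-0.0098, -0.0006, 0.0081]
top axis at y 180.0 x 520.3 dx/dy 0.003 z 134.4 dz/dy -0.001 res 1.0 n 552
```

View pics/wrist21.png

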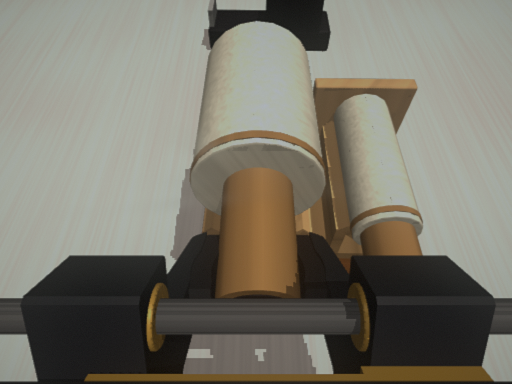

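View pics/scene21.png

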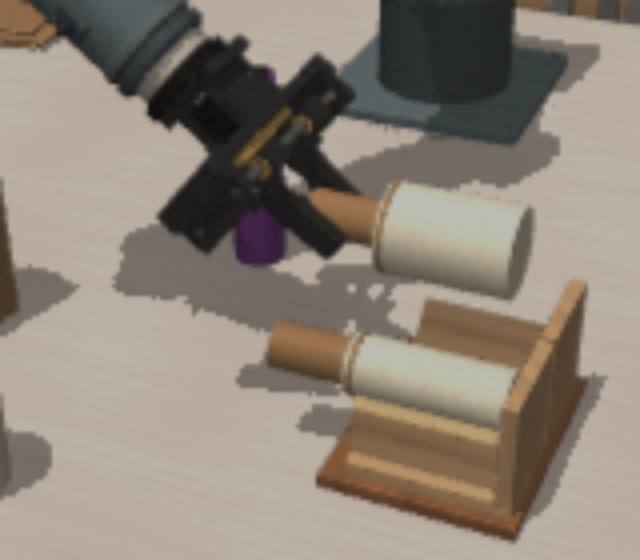

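View pics/top21.png

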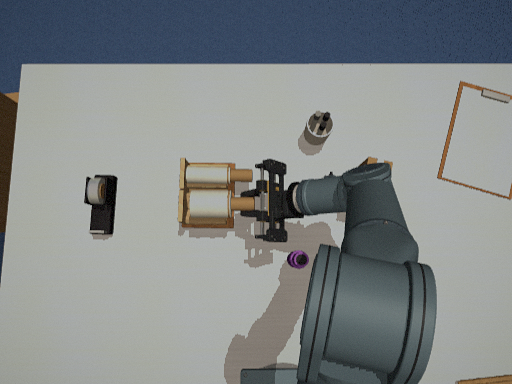

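Call:
{"name": "servo_tool", "arguments": {
  "plan": [
    [[0, 0, 0.2, -0.003, 0, 0.003, -1], [0, 0, 0.2, -0.006, 0, 0.005, -1], [0, 0, 0.2, -0.006, 0, 0.005, -1], [0, 0, 0, -0.006, 0, 0.005, -1], [0, 0, 0, -0.006, 0, 0.005, -1], [0, 0, 0, -0.005, 0, 0.003, -1], [0, 0, 0, -0.003, 0, 0.002, -1], [0, 0, 0, 0, 0, 0, -1], [0, 0, 0, 0, 0, 0, -1], [0, 0, 0, 0, 0, 0, -1]]
  ]
}}

```text
t: 37.1
eef_pos: [518.3, 91.1, 83.4]
tool_rot: [-3.128, -0.899, 1.554]
contact_force: [-0.3, -0.4, -1.6]
width: 32.4
```

```bash
python3 - <<'E'
from h import *
s=ctrl.get_state();rr=R.from_euler('xyz',s['tool_rot']);print('grasp',s['eef_pos']-rr.as_matrix()[:,2]*8,s['tool_rot'].round(3))
plan([])
for n in ['wrist','scene','top']:
    c=cal(n);im,d=optics.grab_frame(n);cv2.imwrite(f'pics/{n}22.png',im if n!='scene' else cv2.resize(im[120:260,180:340],None,fx=4,fy=4));np.savez(f'{n}22.npz',im=im,d=d,c=np.array(c,dtype=object))
rollaxis('top','22',519,33,145,215,90)
E
```

```text
grasp [518.3046691  84.8780658  88.3783202] [-3.128 -0.899  1.554]
t 37.1 p [518.3  91.1  83.4] F [-0.3 -0.4 -1.6] w 32.4 q [ 0.05  0.83  0.21  1.94 -1.21  1.15  1.18]
top axis at y 180.0 x 520.2 dx/dy 0.01 z 89.6 dz/dy -0.007 res 1.11 n 733
```

View pics/wrist22.png

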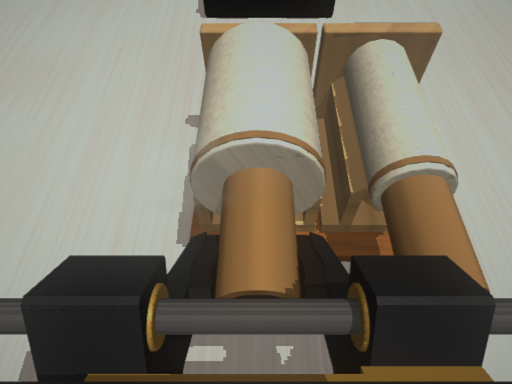

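View pics/scene22.png

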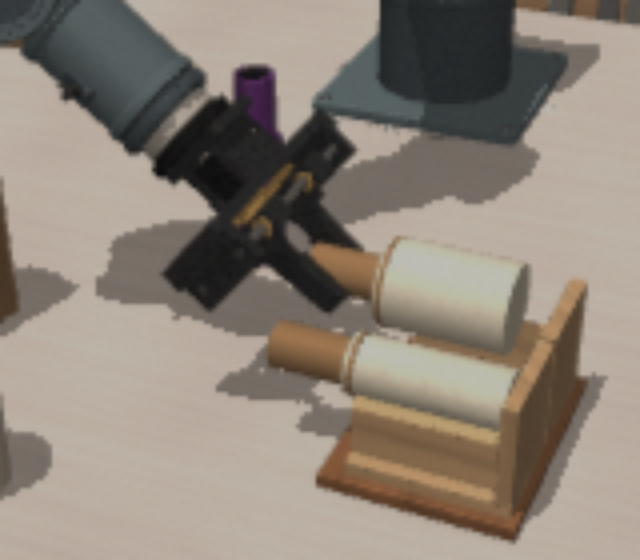

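Call:
{"name": "servo_tool", "arguments": {
  "plan": [
    [[0, 0, 0, 0.003, 0, 0.004, -1], [0, 0, 0, 0.004, 0, 0.005, -1], [0, 0, 0, 0.004, 0, 0.005, -1], [0, 0, 0, 0.002, 0, 0.002, -1], [0, 0.2, 0, -0.002, 0, 0.002, -1], [0, 0.2, 0, -0.003, 0, 0.002, -1], [0, 0, 0, -0.002, 0, 0.001, -1], [0, 0, 0, 0, 0, 0, -1], [0, 0, 0, 0, 0, 0, -1], [0, 0, 0, 0, 0, 0, -1]]
  ]
}}

```text
t: 38.25
eef_pos: [518.3, 111.2, 74.8]
tool_rot: [-3.127, -0.906, 1.553]
contact_force: [-0.4, 0.0, -1.7]
width: 32.7
```

```bash
python3 - <<'E'
from h import *
s=ctrl.get_state();rr=R.from_euler('xyz',s['tool_rot']);print('grasp',s['eef_pos']-rr.as_matrix()[:,2]*8,s['tool_rot'].round(3))
plan([])
for n in ['scene','top']:
    c=cal(n);im,d=optics.grab_frame(n);cv2.imwrite(f'pics/{n}23.png',im if n!='scene' else cv2.resize(im[120:260,180:340],None,fx=4,fy=4));np.savez(f'{n}23.npz',im=im,d=d,c=np.array(c,dtype=object))
rollaxis('top','23',519,33,160,230,79)
E
```

```text
grasp [518.25802987 104.93011294  79.72114996] [-3.127 -0.906  1.553]
t 38.25 p [518.3 111.2  74.8] F [-0.4  0.  -1.7] w 32.7 q [ 0.04  0.85  0.17  1.95 -1.24  1.12  1.19]
top axis at y 195.0 x 520.3 dx/dy 0.004 z 81.6 dz/dy -0.006 res 1.13 n 714
```

View pics/scene23.png

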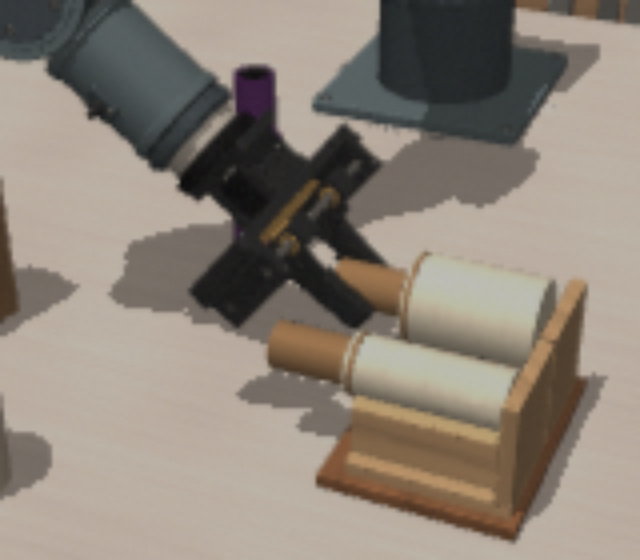

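Call:
{"name": "servo_tool", "arguments": {
  "plan": [
    [[0, 0, 0, 0.001, 0, 0.001, -1], [0, 0, 0, 0.0005, 0, 0.001, -1], [0, 0, 0, -0.001, 0, 0.001, -1], [0, 0, 0, -0.001, 0, 0.001, -1], [0, 0, 0, -0.001, 0, 0.0005, -1], [0, 0, 0, 0, 0, 0, -1], [0, 0, 0, 0, 0, 0, -1], [0, 0, 0, 0, 0, 0, -1], [0, 0, 0, 0, 0, 0, -1], [0, 0, 0, 0, 0, 0, -1]]
  ]
}}

```text
t: 39.35
eef_pos: [518.2, 114.0, 70.8]
tool_rot: [-3.127, -0.906, 1.554]
contact_force: [-0.4, -0.0, -2.2]
width: 32.3
```

```bash
python3 - <<'E'
from h import *
s=ctrl.get_state();rr=R.from_euler('xyz',s['tool_rot']);print('grasp',s['eef_pos']-rr.as_matrix()[:,2]*8,s['tool_rot'].round(3))
plan([])
for n in ['top']:
    c=cal(n);im,d=optics.grab_frame(n);np.savez(f'{n}24.npz',im=im,d=d,c=np.array(c,dtype=object))
rollaxis('top','24',519,33,160,230,76)
E
```

```text
grasp [518.19286671 107.67445753  75.76053646] [-3.127 -0.906  1.554]
t 39.35 p [518.2 114.   70.8] F [-0.4 -0.  -2.2] w 32.3 q [ 0.05  0.85  0.16  1.94 -1.24  1.11  1.19]
top axis at y 195.0 x 520.1 dx/dy 0.007 z 77.6 dz/dy -0.003 res 1.19 n 709
```

Force shows no contact yet. I'll lower about 1.5 mm more, then release.

Call:
{"name": "servo_tool", "arguments": {
  "plan": [
    [[0, 0, 0, -0.001, 0, 0.001, -1], [0, 0, 0, -0.0005, 0, 0, -1], [0, 0, 0, 0, 0, 0, -1], [0, 0, 0, 0, 0, 0, -1], [0, 0, 0, 0, 0, 0, -1], [0, 0, 0, 0, 0, 0, -1], [0, 0, 0, 0, 0, 0, -1], [0, 0, 0, 0, 0, 0, -1], [0, 0, 0, 0, 0, 0, -1], [0, 0, 0, 0, 0, 0, -1]]
  ]
}}

```text
t: 40.4
eef_pos: [518.1, 113.8, 69.0]
tool_rot: [-3.127, -0.906, 1.553]
contact_force: [0.7, -0.8, -1.4]
width: 32.4
```

```bash
python3 - <<'E'
from h import *
s=ctrl.get_state();rr=R.from_euler('xyz',s['tool_rot']);print('grasp',s['eef_pos']-rr.as_matrix()[:,2]*8,s['tool_rot'].round(3))
plan([])
E
```

```text
grasp [518.14567135 107.53528059  73.93161225] [-3.127 -0.906  1.553]
t 40.4 p [518.1 113.8  69. ] F [ 0.7 -0.8 -1.4] w 32.4 q [ 0.05  0.86  0.16  1.94 -1.24  1.11  1.2 ]
```

Call:
{"name": "servo_tool", "arguments": {
  "plan": [
    [[0, 0, 0, -0.0005, 0, 0.0005, -1], [0, 0, 0, 0, 0, 0, -1], [0, 0, 0, 0, 0, 0, -0.27], [0, 0, 0, 0, 0, 0, -0.24], [0, 0, 0, 0, 0, 0, -0.2], [0, 0, 0, 0, 0, 0, -0.1], [0, 0, 0, 0, 0, 0, 0.1], [0, 0, 0, 0, 0, 0, 0.1], [0, 0, 0, 0, 0, 0, 0.1], [0, 0, 0, 0, 0, 0, 0.1]]
  ]
}}

```text
t: 41.4
eef_pos: [518.2, 113.9, 68.3]
tool_rot: [-3.127, -0.906, 1.553]
contact_force: [0.5, -0.2, 0.7]
width: 48.6
```

```bash
python3 - <<'E'
from h import *
plan([])
for n in ['wrist','scene','top']:
    c=cal(n);im,d=optics.grab_frame(n);cv2.imwrite(f'pics/{n}25.png',im if n!='scene' else cv2.resize(im[120:260,180:340],None,fx=4,fy=4));np.savez(f'{n}25.npz',im=im,d=d,c=np.array(c,dtype=object))
rollaxis('top','25',519,33,160,230,75);rollaxis('top','25',604,22,150,225,75)
E
```

```text
t 41.4 p [518.2 113.9  68.3] F [ 0.5 -0.2  0.7] w 48.6 q [ 0.05  0.86  0.16  1.94 -1.24  1.11  1.2 ]
top axis at y 195.0 x 520.1 dx/dy 0.012 z 75.3 dz/dy 0.008 res 1.21 n 723
top axis at y 187.5 x 604.1 dx/dy 0.017 z 75.4 dz/dy 0.002 res 1.11 n 495
```

View pics/wrist25.png

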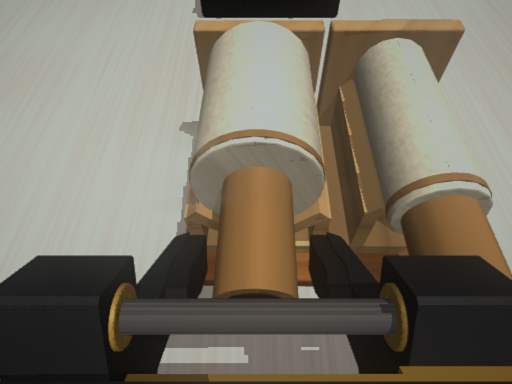

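View pics/scene25.png

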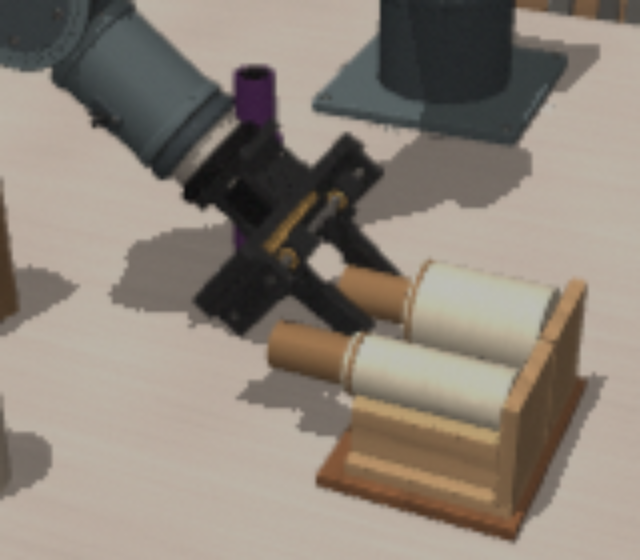

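Both rolls lie level in their troughs. I'll back straight out along the tool axis.

Call:
{"name": "servo_tool", "arguments": {
  "plan": [
    [[0, 0, 0, 0, 0, -0.008, 0.1], [0, 0, 0, 0, 0, -0.02, 0.1], [0, 0, 0, 0, 0, -0.03, 0.1], [0, 0, 0, 0.01, 0, -0.03, 0.1], [0, 0, 0, 0.015, 0, -0.03, 0.1], [0, -4, 0, 0.02, 0, -0.03, 0.1], [0, -5, 0, 0.01, 0, -0.03, 0.1], [0, -5, 0, 0, 0, -0.03, 0.1], [0, -5, 0, -0.01, 0, -0.02, 0.1], [0, 0, 0, 0, 0, 0, 0.1]]
  ]
}}

```text
t: 42.55
eef_pos: [520.3, -32.6, 257.2]
tool_rot: [-3.138, -0.572, 1.562]
contact_force: [-0.0, 0.4, -0.9]
width: 48.4
```

```bash
python3 - <<'E'
from h import *
plan([])
for n in ['scene','top']:
    c=cal(n);im,d=optics.grab_frame(n);cv2.imwrite(f'pics/{n}26.png',im);np.savez(f'{n}26.npz',im=im,d=d,c=np.array(c,dtype=object))
rollaxis('top','26',519,33,160,230,75);rollaxis('top','26',604,22,150,225,75)
f=np.load('top26.npz',allow_pickle=True);im,d,c=f['im'],f['d'],f['c'].item();P=cloud(c,d)
for x0,L in [(518,152),(603,168)]:
    q=P[(d>0)&(abs(P[...,0]-x0)<8)&(P[...,1]>40)&(P[...,1]<270)&(P[...,2]>80)]
    print('tip y',np.sort(q[:,1])[:6].round(1),'foot y est',np.sort(q[:,1])[2]+L)
a=np.load('top0.npz',allow_pickle=True)
cv2.imwrite('pics/rack26.png',cv2.resize(im[145:240,165:265],None,fx=6,fy=6,interpolation=cv2.INTER_CUBIC))
for nm,(x,y,w,h) in {'mug':(300,105,40,45),'tape':(80,170,45,70),'carton':(340,150,60,65)}.items():
    print(nm,np.abs(a['im'][y:y+h,x:x+w].astype(int)-im[y:y+h,x:x+w]).mean().round(1))
E
```

```text
t 42.55 p [520.3 -32.6 257.2] F [-0.   0.4 -0.9] w 48.4 q [-0.03  0.46  0.43  1.84 -0.76  1.24  0.76]
top axis at y 195.0 x 520.0 dx/dy 0.016 z 75.3 dz/dy 0.001 res 1.17 n 721
top axis at y 187.5 x 604.0 dx/dy 0.012 z 75.3 dz/dy -0.011 res 1.21 n 494
tip y [93.5 93.6 93.6 93.6 93.7 93.7] foot y est 245.6011494428292
tip y [78.4 78.4 78.4 78.4 78.5 78.5] foot y est 246.39935501815768
mug 24.6
tape 14.6
carton 54.5
```

View pics/rack26.png

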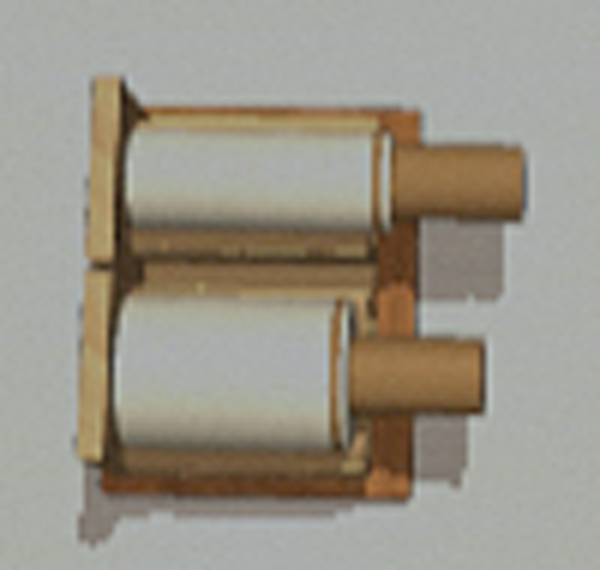

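View pics/scene26.png

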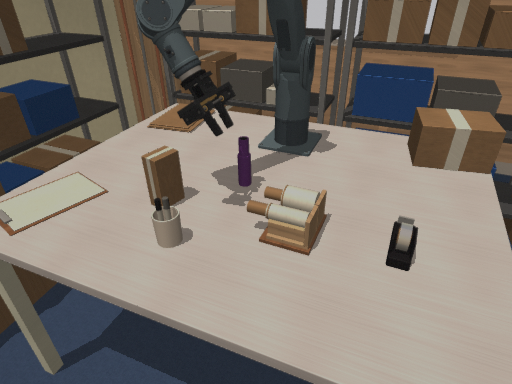

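```bash
python3 - <<'E'
from h import *
for n in ['scene','top']:
  for tag in ['0','26']:
    f=np.load(n+tag+'.npz',allow_pickle=True);d,c=f['d'],f['c'].item();P=cloud(c,d)
    for nm,(x,y,r,z0,z1) in {'mug':(737,-101,55,20,95),'carton':(577,-220,75,100,168),'tape':(537,480,110,10,110)}.items():
        q=P[(d>0)&(np.hypot(P[...,0]-x,P[...,1]-y)<r)&(P[...,2]>z0)&(P[...,2]<z1)]
        print(n,tag,nm,np.median(q,0).round(1),q.min(0).round(),q.max(0).round(),len(q))
E
```

```text
scene 0 mug [753.9 -86.3  66.8] [ 702. -137.   20.] [774. -64.  95.] 815
scene 0 carton [ 606.6 -194.9  135.5] [ 535. -258.  100.] [ 631. -177.  168.] 771
scene 0 tape [588.8 479.1  43.5] [456. 452.  10.] [617. 510.  98.] 1177
scene 26 mug [753.8 -86.3  66.5] [ 702. -136.   20.] [774. -64.  95.] 815
scene 26 carton [ 606.3 -194.6  135.3] [ 531. -258.  100.] [ 630. -176.  168.] 773
scene 26 tape [589.  479.3  43.2] [456. 452.  10.] [617. 510.  99.] 1176
top 0 mug [728.6 -97.3  68.5] [ 701. -136.   20.] [773. -66.  95.] 491
top 0 carton [ 559.5 -195.2  138.8] [ 528. -254.  100.] [ 628. -180.  168.] 368
top 0 tape [537.9 468.4  35.3] [455. 449.  10.] [616. 507. 104.] 1567
top 26 mug [731.1 -93.9  69.1] [ 700. -137.   20.] [772. -67.  95.] 476
top 26 carton [ 626.1 -201.2  161.5] [ 623. -209.  143.] [ 629. -200.  167.] 7
top 26 tape [536.8 468.9  34.8] [455. 448.  10.] [615. 507. 103.] 1568
```

The bystanders haven't moved, both rolls are seated and the arm is clear. Handing in.

```bash
python3 - <<'E'
from h import *
print(ctrl.close_job(), ctrl.get_state()['t'])
E
```

```text
the job is handed in; nothing more can be done
the job is handed in; nothing more can be done
```

Both rolls are lying in the rack, and I handed the job in at about 42.7 s of the 72 s allowed. No verdict comes back. My last camera checks put everything within the limits.

**What I did:** I picked up the thick roll first, but laying it then would have put the wrist into the standing slim roll. I set it back upright about 27 mm from where it started and laid the slim roll in the narrow cradle. Then I returned for the thick one and laid it in the wide cradle. The purple look-alike was left alone.

| Last check (top camera) | Thick roll | Slim roll |
|---|---|---|
| Axis height above bench (seat 74.7 mm) | 75.3 mm | 75.3 mm |
| Sideways offset from the trough line | about 0.2 mm | about 0.2 mm |
| Tilt and turn from the trough | under about 0.02 rad | under about 0.02 rad |
| Gap from foot to end board | about 4 mm | about 2 mm |

- **Bystanders:** in the scene camera the mug, carton and tape dispenser were within 0.5 mm of their starting medians. In the last top view the arm hid almost all of the carton, so that view could not confirm it.
- **Disagreement:** the top camera read x about 2 mm higher than the arm's own pose near the rack. I lined up the lowering on the wrist view and on rack and roll seen in the same picture.

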